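Hold sprung tweezers at the gauged tip gap

TASK

Seat the loose gauge block flat and square in the pocket of the check base and let go of it. Then pick up the large sprung tweezers by their thumb pads, bring the tips just above the middle of the gauge block's raised bar, tweezers in line with the bar, and squeeze until the gap between the tips matches the bar's width (14 mm), never pinching the tips to less than half that gap. Finish still holding the tweezers steadily at that gap just above the bar without touching the block, and leave the other things on the table where they are.

Things in the scene. Friction and masses are not known exactly. Their poses are not given: they have to be found in the camera images.
- check_base: Grey plastic plate fixed to the table, 110 (x) x 90 (y) x 16 mm high, with a rectangular pocket in its middle, 63 (x) x 43 (y) mm and 6 mm deep with a 1.5 mm chamfered mouth. Origin: centre of its underside; x along the long side. Its position and yaw vary.
- pocket (a point): Centre of the pocket's floor, 10 mm above the table; axes as check_base.
- gauge: Gauge block: loose aluminium block 60 (x) x 40 (y) x 22 mm high, 0.15 kg, with a dark raised bar on top, 44 (x) x 14 (y) x 2 mm. Origin: centre of its underside. Grasp it across the 40 mm. Seated, its underside is on the pocket's floor and 16 mm of it plus the bar stand above the plate. Either way round fits. It lies beside the check base, left or right.
- bar_top (a point): Centre of the raised bar's top face, 24 mm above the gauge block's underside; axes as gauge: x along the bar, y across its 14 mm width.
- tweezers: Large sprung steel tweezers, 153 mm long, 0.09 kg, lying on edge (blades side by side, closing horizontally) on the other side of the base from the block, tips away from the robot. Origin: at the underside, midway between the two ribbed thumb pads (34 mm long, 18 mm high). x to the tips, 58 mm ahead; y across the blades; z up; the solid back ends 95 mm behind; balances 5 mm behind the origin.
- blade_a (a joint): Closing angle of the +y blade: 0 relaxed (38 mm over the outsides of the thumb pads, tip gap 30 mm), 0.0615 at the 14 mm gap (about 29 mm over the pads), 0.115 shut. The tip gap changes 1.8 mm per mm of squeeze. Sprung: each finger feels 2.5 N as it begins to close, 7.6 N at the 14 mm gap, 12 N shut; springs open when let go.
- blade_b (a joint): The same for the -y blade.
- tip_centre (a point): Point of the tweezers midway between the two tips, 56 mm ahead of the tweezers' origin and 9 mm above the tweezers' underside; the tips are 6 mm high there (3 mm above and below this point). Axes as tweezers.
- tip_a (a point): Inner face of the +y blade's tip, 2 mm behind the very end, at mid height. The distance tip_a to tip_b is the tip gap.
- tip_b (a point): Inner face of the -y blade's tip, likewise.
- petri_dish: Bystander: clear 60 mm petri dish with lid, 14 mm high, on the far side. Origin: centre of its underside.
- screw_can: Bystander: white round screw can, 41 mm across, 57 mm high, on the far side. Origin: centre of its underside.
- small_forceps: Bystander: slim one-piece forceps lying flat, 122 mm long, 13 mm wide, 8 mm high, near the table's front edge; not the tweezers to use. Origin: centre of its underside.
- counter: Bystander: round hand tally counter, 54 x 69 x 24 mm, at the near right. Origin: centre of its underside.
There are look-alikes about, which are no part of the job. Of the things that look like the gauge, the larger one is meant.

How it is judged:
By the outcome, as a careful person would: the job done as asked, in the order asked, and still so for the second after the job is handed in, while the arm keeps its last pose, push and grip.
It also fails if it takes over 45 s, if anything falls off the work surface, if the arm or the gripper's body presses on something with over 40 N, if the wrist force passes 120 N, or if a joint passes its speed limit or range.

ROBOT

A 7-joint arm with a two-finger parallel gripper is mounted at the origin on a cart in front of the work surface, level with it; the furniture and walls round the work are solid. World frame = base frame: x ahead of the robot, y to its left, z up, the work surface at z = 0. Lengths are in mm, angles in rad, forces in N, time in s.
With the tool pointing down it reaches from about 400 to 875 mm from the base axis. Payload 4.4 kg.
Tool frame: the origin (TCP) lies at the very end of the fingers, on their centre line; the grasp point (between the pads) lies 19 mm behind it; z points along the fingers, y is the direction in which the jaws open and shut (so a half turn about z gives the same grasp; the last joint's range is limited). The gripper opens to 85 mm and grips with 20 to 120 N. Pads are 22 mm wide; open, the fingers measure 114 mm over their backs; the gripper's body (76 mm by 85 mm) begins 54 mm behind the grasp point. The pads swing forward as they close: fully open they stand 13 mm farther back than shut.
Start: joints at [1.169, 0.628, 0.038, 1.517, -0.027, 0.996, -0.02], TCP at [214.219, -613.7, 231.313] pointing down, gripper open.
Joint ranges: [-3.06, 3.06], [-0.37, 2.12], [-1.25, 1.32], [0.18, 2.47], [-1.1, 4.24], [0.23, 1.98], [-2.94, 2.94]. Speed limits (rad/s): [2.57, 2.57, 3.14, 3.14, 3.14, 3.14, 3.14].

INTERFACE

Orientations are given as [roll, pitch, yaw] about the fixed x, y, z axes, in that order (R = Rz(yaw) Ry(pitch) Rx(roll)).
In Python, from cell import ctrl gives the robot as it stands. The module is installed in compiled form; this text tells all that it offers.
- The arm moves only by the shell command python3 -m jog 'ROWS'. ROWS is text: rows parted by semicolons, each of 7 numbers parted by spaces: the shift along the tool's x, y, z in mm, then the turn, a rotation vector about the tool's x, y, z in degrees, then the opening, from -1 (shut) to 1 (fully open). In form: x y z wx wy wz claw; .... A call has 1 to 8 rows; each row is the pose to reach, as a shift and turn from the pose commanded when the call began, along the tool's axes at that moment; what a row does not reach only later rows make up. A row lasts 1/8 s, in which the tool goes at most 62.5 mm and 10.7 degrees, less where a joint would pass 70% of its speed; a pose out of reach is approached as far as the arm can. A call with a gripper value outside its range is refused whole. The fingers move at their own pace and stop on an object; the grip force is fixed at half the most. Time passes only in rows, so rows that repeat a pose let the fingers close. It gives the time, the measured TCP pose, the force and the opening at its end, in the units of the state.
- ctrl.read_state(): the state, without advancing time (a new reading comes with each control period).
- ctrl.get_image(name): name is "scene" or "top"; returns a dict with "image" (384x512x3 uint8, red, green, blue), "z_map" (384x512 float32, mm along the optical axis (not along the pixel's ray), 0 where there is no reading), "vertical_fov" (degrees; the focal length in pixels is half the picture's height over the tangent of half this angle, whatever the lens; pixels are square), "cx", "cy" (the principal point, pixels), "k1" (the pictures are not rectified: a ray, as slopes to the right and down, at radius r is drawn at 1 + k1 r^2 times it, then the intrinsics apply), "extrinsics" (4x4, takes a point from world to camera coordinates). Camera axes: x right, y down, z forward; pixel columns grow to the right and rows downward; lengths in mm; the calibration is good to about 2 mm. A picture is of the moment at which its call begins.
- ctrl.finish_job(): hands the job in, once; it reports no verdict.
The state is a dict: "clock": time; "qpos": joint angles; "qd": joint speeds; "tau": joint torques, N m; "eef_pos": TCP position; "tool_rot": TCP orientation; "force": force on the tool from outside, world axes, zero at the start; "torque": the same for the moment, N m; "width": finger opening in mm.
Only numpy, scipy, OpenCV 4.12 (cv2) and the standard library are available. Lean on these libraries where they do the work, as an engineer would, in place of code of your own. Each camera call takes 0.05 s, during which the arm holds its last target.

## Working session

There is one attempt and no reset: what is moved stays moved. The work goes in short steps, Python scripts to look and compute and a shell command to move; the robot and the scene stay as the last step left them, time stands still between calls to the robot, and variables do not carry over. Pictures are saved under pics/ and viewed, and the job is handed in when it is done.

```bash
mkdir -p pics; ls
python3 - <<'E'
from cell import ctrl
import cv2,numpy as np
print(ctrl.read_state())
for n in("scene","top"):
    d=ctrl.get_image(n); np.savez(f"pics/{n}0.npz",**d)
    cv2.imwrite(f"pics/{n}0.png",d["image"][:,:,::-1]); print({k:v for k,v in d.items() if k not in("image","z_map")})
E
```

```text
pics
{'clock': 0.0, 'qpos': array([ 1.16917407,  0.62936602,  0.03844805,  1.51836751, -0.02700443,
        0.99631496, -0.01994842]), 'qd': array([ 8.50350867e-04,  1.15450014e-03, -2.62406806e-04, -4.32998649e-05,
        9.07659268e-04, -8.11494158e-04,  1.25853773e-03]), 'tau': array([-3.43189686e-04, -5.63392639e+01,  1.22583613e+00, -1.93445313e+01,
        1.08653257e-02,  1.06102740e-02, -1.87758928e-05]), 'eef_pos': array([ 214.02097686, -613.08446658,  230.37647976]), 'tool_rot': array([-3.13965519e+00,  2.65426833e-05,  3.35866526e-01]), 'force': array([-0.30701535,  0.31646237, -0.59961611]), 'torque': array([-0.01980766,  0.00621033, -0.02805525]), 'width': 84.91663229109966}
{'vertical_fov': 55.64137587811511, 'cx': 260.3421177970479, 'cy': 192.76549249530652, 'k1': 0.0021666446531277096, 'extrinsics': array([[-8.06659969e-01, -5.90990667e-01, -5.45216192e-03,
         2.54180025e+02],
       [-4.62133416e-01,  6.36475951e-01, -6.17520097e-01,
         4.49225510e+02],
       [ 3.68418784e-01, -4.95609116e-01, -7.86536206e-01,
         5.47547382e+02],
       [ 0.00000000e+00,  0.00000000e+00,  0.00000000e+00,
         1.00000000e+00]])}
{'vertical_fov': 46.308267773606886, 'cx': 262.102275511202, 'cy': 192.92694138932382, 'k1': -0.12769847092662623, 'extrinsics': array([[ 9.25479230e-03, -9.99719353e-01,  2.18074335e-02,
        -3.08905705e+02],
       [-9.92583672e-01, -1.18278823e-02, -1.20986594e-01,
         4.97560379e+02],
       [ 1.21210575e-01, -2.05259966e-02, -9.92414571e-01,
         1.01455266e+03],
       [ 0.00000000e+00,  0.00000000e+00,  0.00000000e+00,
         1.00000000e+00]])}
```

View pics/top0.png

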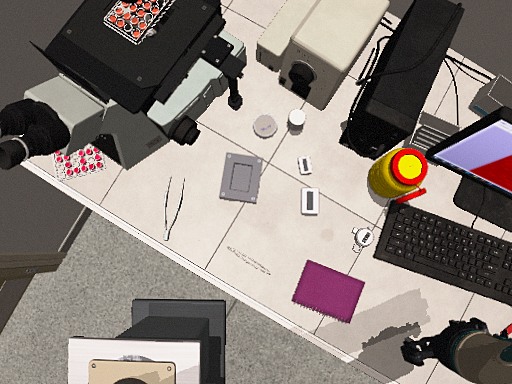

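View pics/scene0.png

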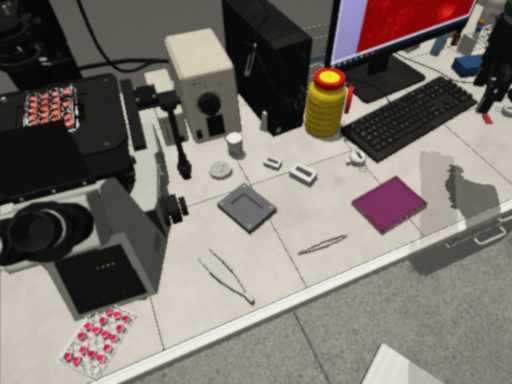

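The top view shows the base at (241,176), the larger gauge at (310,201), the small look-alike at (305,165), the tweezers from (165,238) to (183,178), and the microscope at left. Next I'll write helpers and zoom in.

```bash
cat > h.py <<'E'
import numpy as np,cv2
from cell import ctrl
def K(d):
    f=192/np.tan(np.radians(d["vertical_fov"])/2)
    return np.array([[f,0,d["cx"]],[0,f,d["cy"]],[0,0,1.]]),np.array([float(d["k1"]),0,0,0])
def rays(d,px):
    k,D=K(d); u=cv2.undistortPoints(np.array(px,float).reshape(-1,1,2),k,D).reshape(-1,2)
    R=d["extrinsics"][:3,:3];t=d["extrinsics"][:3,3]
    return -R.T@t,(np.c_[u,np.ones(len(u))])@R
def plane(d,px,z):
    o,r=rays(d,px); return o+r*((z-o[2])/r[:,2])[:,None]
def proj(d,P):
    k,D=K(d);E=d["extrinsics"]
    return cv2.projectPoints(np.array(P,float).reshape(-1,1,3),cv2.Rodrigues(E[:3,:3])[0],E[:3,3],k,D)[0].reshape(-1,2)
def load(f): return dict(np.load(f,allow_pickle=True))
def snap(n,tag):
    d=ctrl.get_image(n); np.savez(f"pics/{n}{tag}.npz",**d); return d
def crop(d,x0,y0,w,h,s,fn):
    cv2.imwrite(fn,cv2.resize(d["image"][y0:y0+h,x0:x0+w,::-1],None,fx=s,fy=s,interpolation=cv2.INTER_CUBIC))
def cloud(d,x0,y0,w,h):
    yy,xx=np.mgrid[y0:y0+h,x0:x0+w]; z=d["z_map"][y0:y0+h,x0:x0+w].ravel()
    o,r=rays(d,np.c_[xx.ravel(),yy.ravel()]); return (o+r*z[:,None]).reshape(h,w,3)
E
python3 - <<'E'
from h import *
t=load("pics/top0.npz");s=load("pics/scene0.npz")
crop(t,145,100,200,150,4,"pics/tz.png"); crop(s,180,120,200,200,3,"pics/sz.png")
print(proj(t,[[0,0,0],[500,0,0],[214,-613,230]]).round())
px=[[241,176],[310,201],[305,165],[165,238],[183,178],[300,330]]
print(plane(t,px,0).round(1))
px=[[247,207],[304,174],[273,163],[250,300],[200,260]]
print(plane(s,px,0).round(1))
for p in [(241,176),(310,190),(200,150),(310,212)]: print(cloud(t,p[0],p[1],1,1).round(1))
E
```

```text
[[131. 404.]
 [136. 193.]
 [426. 332.]]
[[ 545.6 -252.9    0. ]
 [ 486.7 -420.1    0. ]
 [ 574.7 -408.3    0. ]
 [ 393.8  -73.5    0. ]
 [ 539.  -112.5    0. ]
 [ 180.4 -396.7    0. ]]
[[ 543.5 -257.4    0. ]
 [ 488.4 -427.3    0. ]
 [ 575.3 -411.9    0. ]
 [ 397.9  -77.7    0. ]
 [ 539.6  -85.1    0. ]]
[[[ 544.3 -253.1    7.8]]]
[[[ 510.7 -417.5   21.1]]]
[[[ 608.  -152.1    2.6]]]
[[[ 458.2 -417.1   22.8]]]
```

View pics/tz.png

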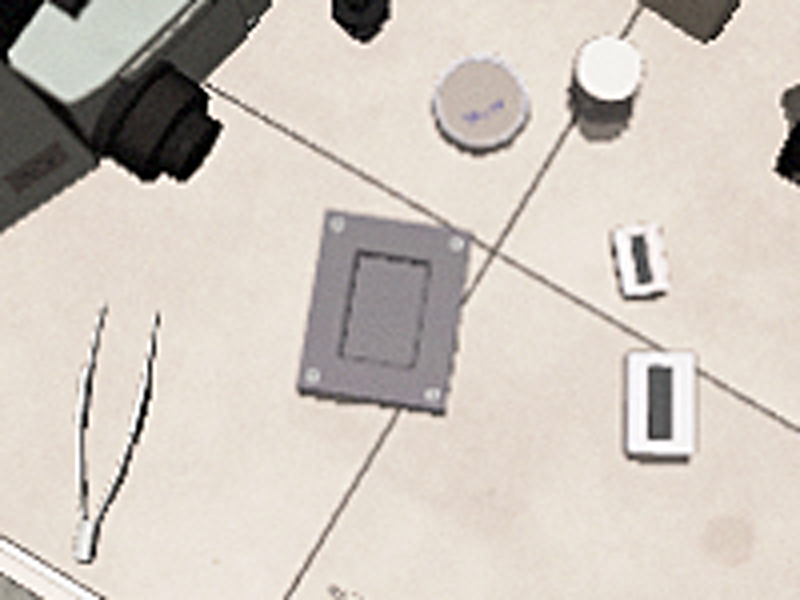

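View pics/sz.png

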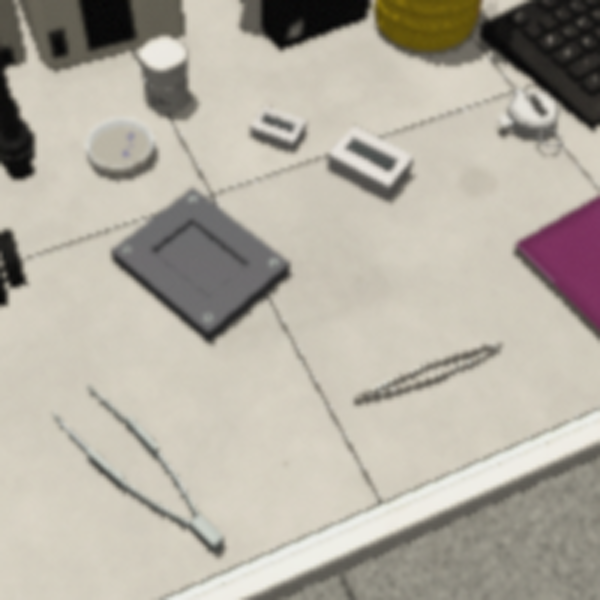

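The zooms show the gauge with its dark bar around tz (660,403), the pocket around tz (385,308), and the tweezers with tips up at (104,310)/(157,318) and the back at (86,545). Now the precise measurements.

```bash
cat > m.py <<'E'
from h import *
def poly(d,mask,z,n=None):
    cs,_=cv2.findContours(mask.astype(np.uint8),cv2.RETR_EXTERNAL,cv2.CHAIN_APPROX_NONE)
    c=max(cs,key=cv2.contourArea).reshape(-1,2).astype(float)
    P=plane(d,c,z)[:,:2].astype(np.float32)
    r=cv2.minAreaRect(P); 
    return r,len(c)
def rectinfo(r):
    (c,(w,h),a)=r
    if w<h: w,h,a=h,w,a+90
    a=(a+90)%180-90
    return np.round([*c,w,h,a],1)
E
python3 - <<'E'
from m import *
U=4
for n,rois in (("top",dict(bar=(298,180,26,44),base=(212,140,60,80))),("scene",dict(bar=(285,160,40,30),base=(210,178,75,62)))):
    d=load(f"pics/{n}0.npz")
    for k,(x,y,w,h) in rois.items():
        im=d["image"][y:y+h,x:x+w].astype(int); g=im.mean(2)
        G=cv2.resize(g.astype(np.float32),None,fx=U,fy=U,interpolation=cv2.INTER_CUBIC)
        if k=="bar":
            full=np.where(G>195,1,0); 
            m=(G<150).astype(np.uint8)
            # keep component surrounded by white: the one nearest centre of white
            num,lab,st,ce=cv2.connectedComponentsWithStats(m)
            wc=np.argwhere(full).mean(0)[::-1]
            j=min(range(1,num),key=lambda i:np.hypot(*(ce[i]-wc)) if st[i,4]>30 else 1e9)
            cs=[("bar",lab==j,24)]
            print(n,"levels",np.percentile(g,[1,5,25,50,75,95,99]))
        else:
            m=(G<150).astype(np.uint8); cs=[("base",cv2.morphologyEx(m,cv2.MORPH_OPEN,np.ones((9,9))),16)]
        for nm,mk,z in cs:
            c,_=cv2.findContours(mk.astype(np.uint8),cv2.RETR_EXTERNAL,cv2.CHAIN_APPROX_NONE)
            c=max(c,key=cv2.contourArea).reshape(-1,2)
            px=(c+.5)/U-.5+[x,y]
            P=plane(d,px,z)[:,:2].astype(np.float32)
            a=np.argwhere(mk)[:,::-1]; A=plane(d,(a+.5)/U-.5+[x,y],z)[:,:2]
            ev=np.linalg.eigh(np.cov(A.T))
            v=ev[1][:,1]; print(n,nm,rectinfo(cv2.minAreaRect(P)),"centroid",A.mean(0).round(1),"pca",np.degrees(np.arctan(v[1]/v[0])).round(1),np.sqrt(12*ev[0]).round(1))
            o=cv2.resize(d["image"][y:y+h,x:x+w,::-1],None,fx=8,fy=8,interpolation=cv2.INTER_CUBIC)
            cv2.polylines(o,[c.reshape(-1,1,2)*2],True,(0,0,255),1); cv2.imwrite(f"pics/c_{n}_{k}.png",o)
E
python3 -c "
import cv2,numpy as np
I=[cv2.imread(f'pics/c_{a}_{b}.png') for a in('top','scene') for b in('bar','base')]
I=[cv2.resize(i,(min(390,int(i.shape[1]*290/i.shape[0])),290)) for i in I]
I=[cv2.copyMakeBorder(i,0,5,0,390-i.shape[1],0) for i in I]
cv2.imwrite('pics/c.png',np.vstack([np.hstack(I[:2]),np.hstack(I[2:])]))"
```

```text
top levels [ 75.52666667  89.38333333 200.91666667 219.66666667 227.41666667
 250.66666667 254.66666667]
top bar [ 4.859e+02 -4.156e+02  4.340e+01  1.420e+01 -2.000e-01] centroid [ 485.7 -415.8] pca -0.2 [14.2 43.4]
top base [ 537.8 -253.2  113.7   89.8   -8. ] centroid [ 538.6 -253. ] pca -7.8 [ 85.1 107.3]
scene levels [ 78.99666667  82.66666667 171.         195.66666667 198.66666667
 218.66666667 223.        ]
scene bar [ 485.4 -415.2   44.1   15.     0.8] centroid [ 485.  -415.6] pca -1.1 [14.2 43.2]
scene base [ 536.6 -248.7  124.5  103.   -10.9] centroid [ 536.4 -246.8] pca -12.4 [ 95.7 126.7]
```

View pics/c.png

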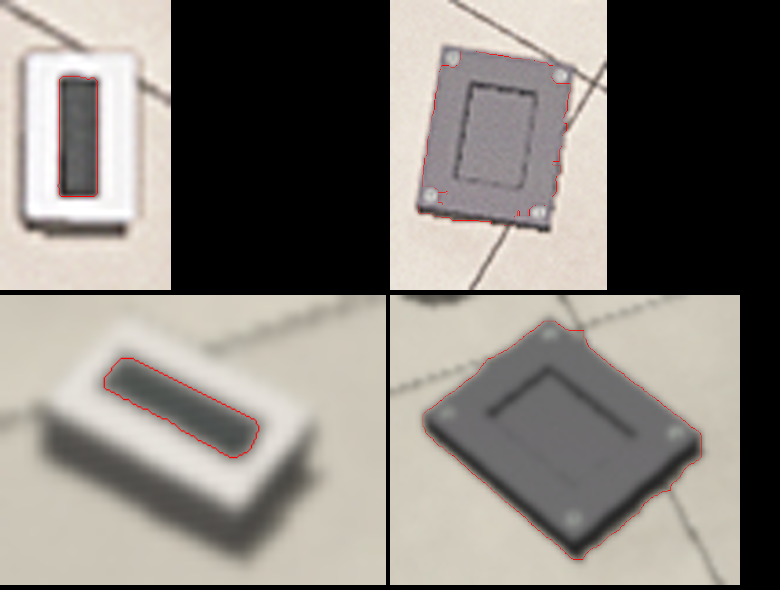

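Gauge bar contours match well in both views (485.5, −415.6). The base contour includes side walls, so I'll use its four corner screws and the pocket outline instead.

Run:
```python
from m import *
U=8
def cent(d,g):
    out=[]
    for (x,y) in g:
        x0,y0=int(x)-4,int(y)-4
        G=cv2.resize(d["image"][y0:y0+9,x0:x0+9].mean(2).astype(np.float32),None,fx=U,fy=U,interpolation=cv2.INTER_CUBIC)
        yy,xx=np.mgrid[:72,:72]; 
        b=np.median(G); w=np.clip(G-b-8,0,60)*(np.hypot(xx-36,yy-36)<26)
        out.append([((w*xx).sum()/w.sum()+.5)/U-.5+x0,((w*yy).sum()/w.sum()+.5)/U-.5+y0])
    return out
for n,g in (("top",[(229,156),(259,161),(223,193.5),(253,198)]),("scene",[(180+190/3,120+200/3),(180+274/3,120+263/3),(180+125/3,120+249/3),(180+208/3,120+319/3)])):
    d=load(f"pics/{n}0.npz")
    p=cent(d,g); P=plane(d,p,16)[:,:2]; print(n,np.round(p,1).tolist(),P.round(1).tolist(),"c",P.mean(0).round(2))
    D=[P[0]-P[2],P[1]-P[3]]; E=[P[0]-P[1],P[2]-P[3]]
    print([ (np.linalg.norm(v).round(1),np.degrees(np.arctan2(v[1],v[0])).round(2)) for v in D],[ (np.linalg.norm(v).round(1),np.degrees(np.arctan2(-v[0],v[1])).round(2)) for v in E])
# pocket mouth dark edges in top
d=load("pics/top0.npz"); g=d["image"].mean(2)
np.set_printoptions(linewidth=250)
print(g[158:198:1,228:258].astype(int))
```

```text
top [[228.9, 155.7], [259.0, 160.5], [222.7, 193.6], [252.7, 198.2]] [[591.9, -223.6], [581.1, -295.8], [500.2, -210.7], [490.1, -281.7]] c [ 540.82 -252.95]
[(np.float64(92.7), np.float64(-8.05)), (np.float64(92.1), np.float64(-8.76))] [(np.float64(72.9), np.float64(-8.52)), (np.float64(71.8), np.float64(-8.08))]
scene [[242.3, 184.6], [271.3, 206.3], [220.3, 201.6], [248.8, 225.4]] [[586.9, -295.8], [491.0, -283.8], [597.0, -223.8], [501.2, -210.1]] c [ 544.01 -253.37]
[(np.float64(72.7), np.float64(-97.95)), (np.float64(74.4), np.float64(-97.92))] [(np.float64(96.7), np.float64(-97.15)), (np.float64(96.7), np.float64(-98.15))]
[[145 151 135 ... 141 137 139]
 [143 146 139 ... 143 139 149]
 [144 142 143 ... 144 138 166]
 ...
 [145 140 148 ... 146 128 181]
 [143 147 146 ... 141 129 170]
 [153 153 149 ... 136 116 151]]
```

Run:
```python
from m import *
t=load("pics/top0.npz");s=load("pics/scene0.npz")
def draw(d,n,x0,y0,w,h,S,c,yaw):
    o=cv2.resize(d["image"][y0:y0+h,x0:x0+w,::-1],None,fx=S,fy=S,interpolation=cv2.INTER_CUBIC)
    R=np.array([[np.cos(yaw),-np.sin(yaw)],[np.sin(yaw),np.cos(yaw)]])
    for a,b,z,col in((55,45,16,(0,0,255)),(33,23,16,(0,255,0)),(31.5,21.5,10,(255,0,0)),(46,36,16,(0,255,255))):
        q=np.array([[-a,-b],[a,-b],[a,b],[-a,b]])@R.T+c
        p=(proj(d,np.c_[q,np.full(4,z)])-[x0,y0]+.5)*S-.5
        cv2.polylines(o,[p.round().astype(int).reshape(-1,1,2)],True,col,1)
    return o
A=draw(t,"t",212,143,62,72,8,np.array([540.8,-253]),np.radians(-8.2))
B=draw(s,"s",212,176,75,65,7,np.array([540.8,-253]),np.radians(-8.2))
B=cv2.copyMakeBorder(B,0,max(0,A.shape[0]-B.shape[0]),0,0,0)
o=np.hstack([A,B]);f=800/o.shape[1];cv2.imwrite("pics/ov.png",cv2.resize(o,None,fx=f,fy=f))
```

```text
(no output)
```

View pics/ov.png

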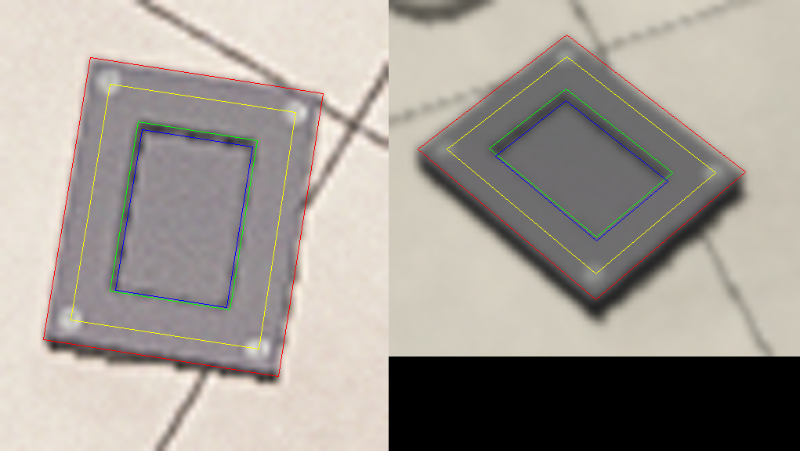

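The overlay fits in both views: base (541, −253), yaw −8.2°. Now the tweezers.

Run:
```python
from m import *
t=load("pics/top0.npz");s=load("pics/scene0.npz")
crop(t,158,170,34,76,8,"pics/a.png");crop(s,192,244,68,60,8,"pics/b.png")
a=cv2.imread("pics/a.png");b=cv2.imread("pics/b.png");b=cv2.copyMakeBorder(b,0,608-480,0,0,0)
cv2.imwrite("pics/tw.png",np.hstack([a,b])[:600])
```

```text
(no output)
```

View pics/tw.png

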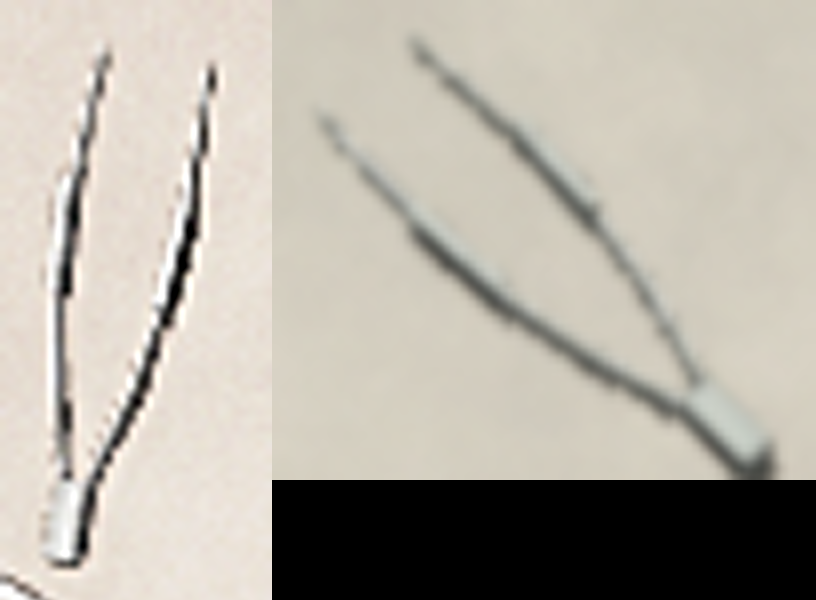

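The left half (top view, ×8) shows tips at (106,45) and (212,65) and the back end at (63,557). The right half (scene view) shows tips at (415,42) and (322,118) and the back at about (735,430).

```bash
cat > tw.py <<'E'
from m import *
def ov(d,x0,y0,w,h,S,c,yaw,zz=0,clos=0):
    o=cv2.resize(d["image"][y0:y0+h,x0:x0+w,::-1],None,fx=S,fy=S,interpolation=cv2.INTER_CUBIC)
    R=np.array([[np.cos(yaw),-np.sin(yaw)],[np.sin(yaw),np.cos(yaw)]])
    for L,col in (([[17,19,18],[-17,19,18]],(0,0,255)),([[17,-19,18],[-17,-19,18]],(0,0,255)),([[58,15,12],[17,19,18]],(0,200,0)),([[58,-15,12],[17,-19,18]],(0,200,0)),([[-95,-8,18],[-95,8,18]],(255,0,0)),([[-95,0,18],[58,0,18]],(255,0,255))):
        L=np.array(L,float);q=np.c_[L[:,:2]@R.T+c,L[:,2]+zz]
        p=(proj(d,q)-[x0,y0]+.5)*S-.5
        cv2.line(o,*[tuple(int(v) for v in k.round()) for k in p],col,1)
    return o
E
python3 - <<'E'
from tw import *
t=load("pics/top0.npz");s=load("pics/scene0.npz")
T=np.array([[106,45],[212,65],[63,557]])/8+[158,170]-.4
S=(np.array([[322,118],[415,42],[735,430]])-[272,0])/8+[192,244]-.4
for z in (12,18): print(plane(t,T,z).round(1).tolist(),plane(s,S,z).round(1).tolist())
P=plane(t,T[:2],12); tip=P.mean(0); b=plane(t,T[2:],18)[0]
yaw=np.arctan2(tip[1]-b[1],tip[0]-b[0]); L=np.hypot(*(tip-b)[:2])
e=P[0]-P[1]; print(np.degrees(yaw),L,np.degrees(np.arctan2(-e[0],e[1])),np.hypot(*e[:2]))
yaw=yaw
u=np.array([np.cos(yaw),np.sin(yaw)]); c=(tip[:2]-58*u+b[:2]+95*u)/2; print("origin",c)
A=ov(t,158,170,34,76,8,c,yaw);B=ov(s,192,244,68,62,8,c,yaw)
B=cv2.copyMakeBorder(B,0,A.shape[0]-B.shape[0],0,0,0)
cv2.imwrite("pics/tw2.png",np.hstack([A,B])[:600])
E
```

```text
[[543.6, -84.9, 12.0], [537.9, -117.0, 12.0], [390.7, -77.0, 12.0]] [[540.4, -81.6, 12.0], [535.5, -113.6, 12.0], [398.8, -77.8, 12.0]]
[[542.6, -86.0, 18.0], [536.9, -117.9, 18.0], [390.6, -78.2, 18.0]] [[537.5, -79.7, 18.0], [532.7, -111.5, 18.0], [397.2, -76.0, 18.0]]
-8.614309037683325 151.8619352281892 -10.08530708471788 32.615816390655155
origin [483.93942118 -92.34516663]
```

View pics/tw2.png

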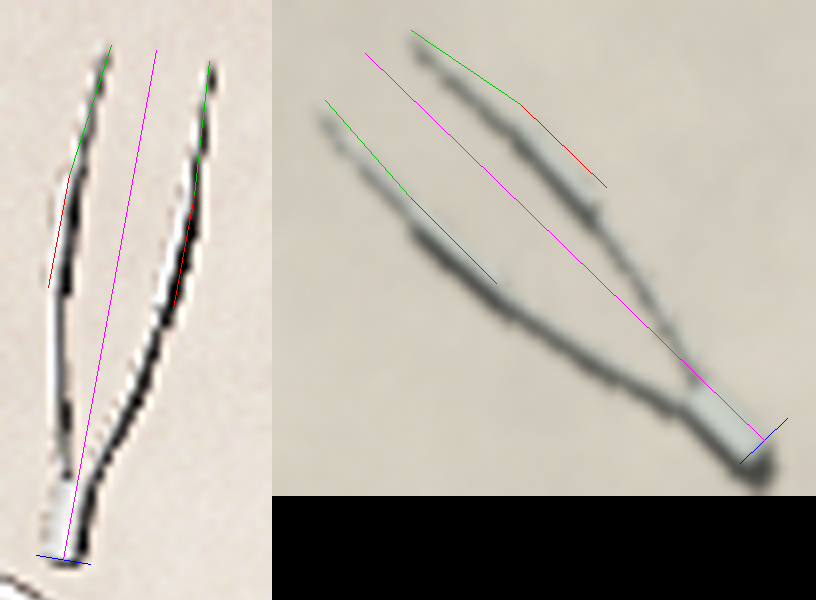

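Overlay fits the tweezers: origin about (483.5, −92.5), yaw about −9°. Next a helper that works out row values, then move above the gauge.

```bash
cat > go.py <<'E'
# rows needed: python3 go.py cmdx cmdy cmdz cmdyawdeg  tx ty tz tyawdeg (tool pointing down)
import sys,numpy as np
from scipy.spatial.transform import Rotation as Ro
a=list(map(float,sys.argv[1:]))
R=Ro.from_euler("xyz",[180,0,a[3]],degrees=True); R2=Ro.from_euler("xyz",[180,0,a[7]],degrees=True)
print("shift",R.inv().apply(np.array(a[4:7])-a[:3]).round(1),"turn",np.degrees((R.inv()*R2).as_rotvec()).round(1))
E
python3 go.py 214.2 -613.7 231.3 19.25 485.5 -415.6 120 -0.5
```

```text
shift [321.4 -97.6 111.3] turn [ 0.  -0.  19.8]
```

```bash
python3 -m jog '60 -18 0 0 0 0 1; 120 -36 0 0 0 5 1; 180 -54 0 0 0 12 1; 240 -72 20 0 0 19.8 1; 300 -90 60 0 0 19.8 1; 321.4 -97.6 111.3 0 0 19.8 1; 321.4 -97.6 111.3 0 0 19.8 1; 321.4 -97.6 111.3 0 0 19.8 1'
python3 - <<'E'
from h import *
t=snap("top",1);s=snap("scene",1)
cv2.imwrite("pics/top1.png",t["image"][:,:,::-1]);cv2.imwrite("pics/scene1.png",s["image"][:,:,::-1]);st=ctrl.read_state();print(st["eef_pos"],np.degrees(st["tool_rot"]))
E
```

```text
clock: 1.1
eef_pos: [484.7, -416.6, 120.0]
tool_rot: [3.141, 0.001, -0.01]
force: [-0.1, -0.3, 0.4]
width: 84.9
[ 484.6442193  -418.36674947  121.77499618] [ 1.79827871e+02 -7.38612987e-02 -7.23315907e-01]
```

View pics/scene1.png

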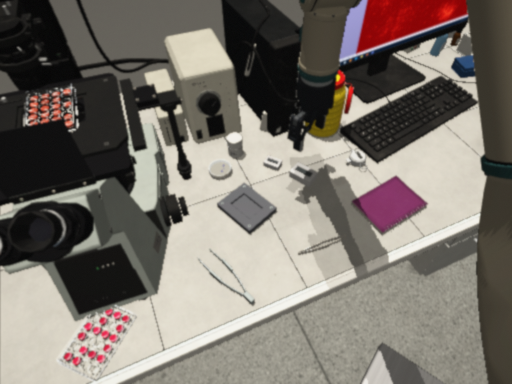

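View pics/top1.png

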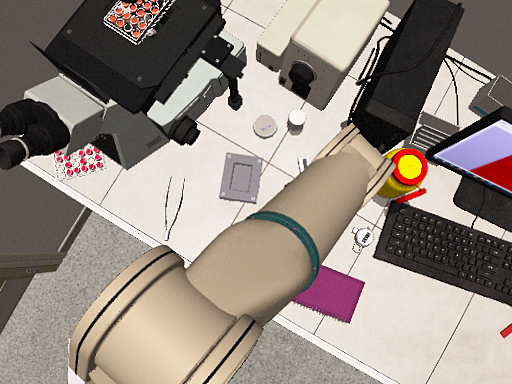

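The arm is above the gauge; scene view shows fingers at about (300,130). I'll descend to TCP z = 10 in steps and check alignment in the scene view.

```bash
python3 -m jog '0 0 40 0 0 0 1; 0 0 70 0 0 0 1; 0 0 70 0 0 0 1; 0 0 70 0 0 0 1'
python3 - <<'E'
from h import *
s=snap("scene",2);crop(s,240,60,120,150,4,"pics/s2.png")
print(proj(s,[[485.5,-415.6,50]])-[240,60])
E
```

```text
clock: 1.7
eef_pos: [485.9, -417.6, 52.1]
tool_rot: [3.139, -0.002, -0.011]
force: [0.7, -0.3, -0.1]
width: 85.3
[[ 64.29934461 104.02732829]]
```

View pics/s2.png

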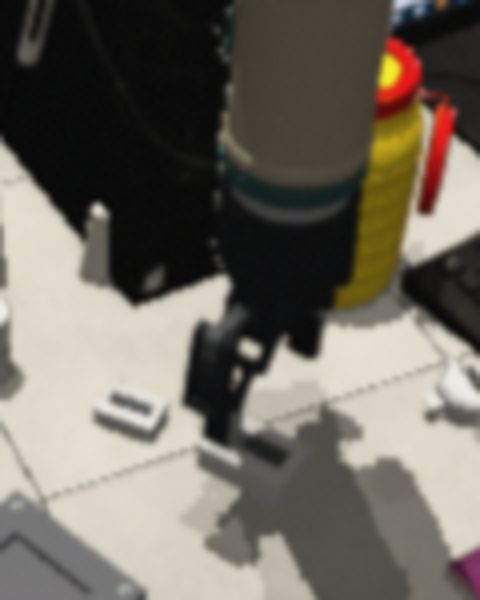

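```bash
python3 -m jog '0 0 25 0 0 0 1; 0 0 42 0 0 0 1; 0 0 42 0 0 0 1; 0 0 42 0 0 0 1; 0 0 42 0 0 0 0'
python3 - <<'E'
from h import *
s=snap("scene",3);crop(s,240,100,120,120,5,"pics/s3.png")
E
```

```text
clock: 2.38
eef_pos: [486.0, -416.1, 8.9]
tool_rot: [3.141, -0.001, -0.01]
force: [-0.7, 0.1, 0.8]
width: 69.8
```

View pics/s3.png

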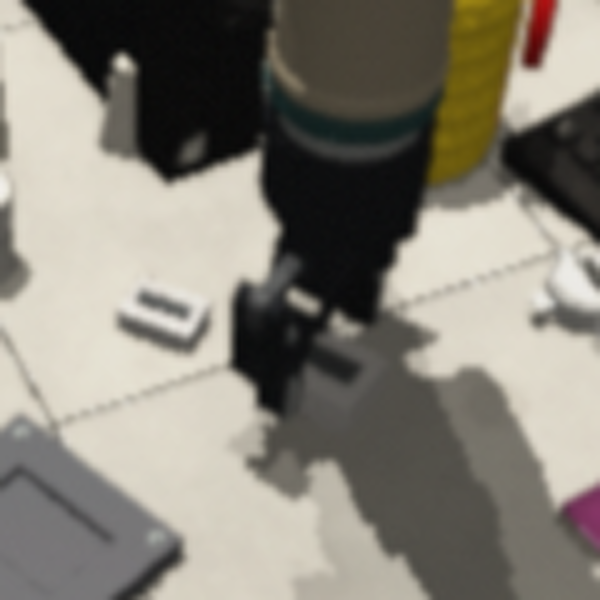

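The fingers straddle the block. Now close.

```bash
python3 -m jog '0 0 0 0 0 0 -0.4; 0 0 0 0 0 0 -0.4; 0 0 0 0 0 0 -0.4; 0 0 0 0 0 0 -0.4; 0 0 0 0 0 0 -0.4; 0 0 0 0 0 0 -0.4'; python3 -m jog '0 0 -15 0 0 0 -0.4; 0 0 -40 0 0 0 -0.4; 0 0 -51 0 0 0 -0.4; 0 0 -51 0 0 0 -0.4'
python3 - <<'E'
from h import *
s=snap("scene",4);t=snap("top",4);crop(s,240,80,120,120,5,"pics/s4.png");st=ctrl.read_state();print(st["eef_pos"],st["tool_rot"])
E
```

```text
clock: 3.18
eef_pos: [485.9, -416.1, 8.7]
tool_rot: [3.141, -0.001, -0.01]
force: [-1.0, 0.9, 6.4]
width: 37.9
clock: 3.68
eef_pos: [486.0, -415.9, 59.9]
tool_rot: [3.141, -0.001, -0.01]
force: [0.4, -1.4, -2.2]
width: 38.4
[ 485.15353659 -415.21451074   58.49446413] [-3.14084061e+00  7.53750907e-04 -9.69032230e-03]
```

View pics/s4.png

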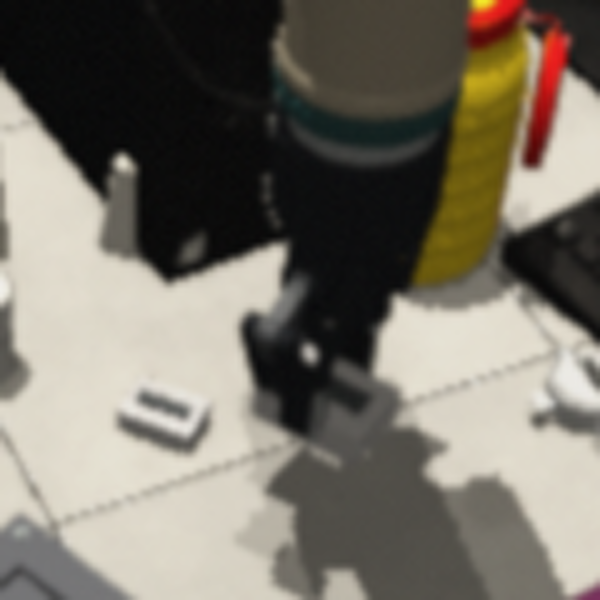

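Block held and level at 38 mm. Moving over the pocket.

```bash
python3 go.py 485.5 -415.6 59 -0.55 541 -253 59 -8.2
```

```text
shift [  53.9 -163.1   -0. ] turn [-0.  -0.   7.6]
```

```bash
python3 -m jog '13 -40 0 0 0 2 -0.4; 29 -87 0 0 0 4 -0.4; 44 -133 0 0 0 6 -0.4; 53.9 -163.1 0 0 0 7.6 -0.4; 53.9 -163.1 0 0 0 7.6 -0.4; 53.9 -163.1 20 0 0 7.6 -0.4; 53.9 -163.1 20 0 0 7.6 -0.4; 53.9 -163.1 20 0 0 7.6 -0.4'
python3 - <<'E'
from h import *
s=snap("scene",5);t=snap("top",5);crop(s,200,110,100,120,5,"pics/s5.png");cv2.imwrite("pics/top5.png",t["image"][:,:,::-1])
E
```

```text
clock: 4.78
eef_pos: [540.1, -254.3, 38.4]
tool_rot: [3.141, 0.001, -0.144]
force: [0.1, -0.7, -1.4]
width: 38.3
```

View pics/s5.png

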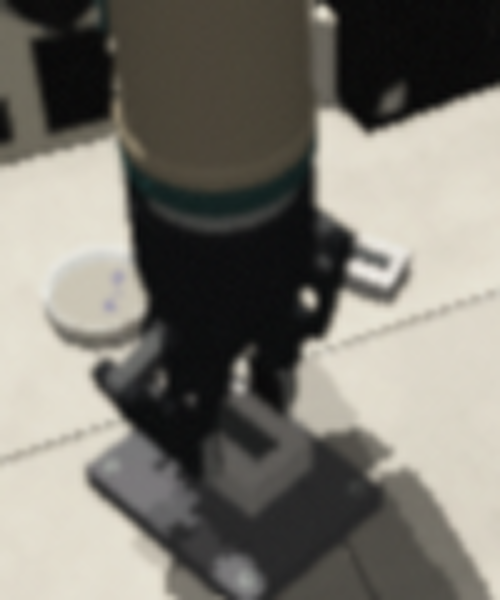

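View pics/top5.png

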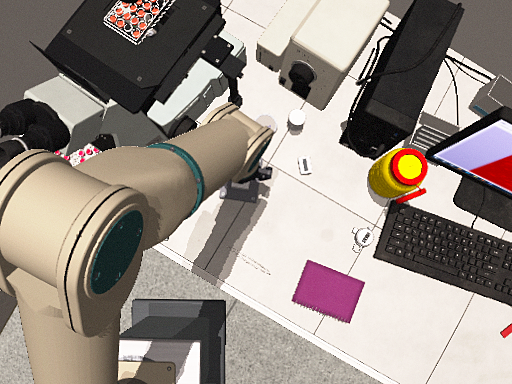

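```bash
cat > blk.py <<'E'
from m import *
def box(d,o,x0,y0,S,c,yaw,z0):
    R=np.array([[np.cos(yaw),-np.sin(yaw)],[np.sin(yaw),np.cos(yaw)]])
    for a,b,z,col in((30,20,z0,(0,0,255)),(30,20,z0+22,(0,255,0)),(22,7,z0+24,(0,255,255)),(55,45,16,(255,0,255))):
        cc,Rr=(c,R)
        if col==(255,0,255):
            y=np.radians(-8.2);Rr=np.array([[np.cos(y),-np.sin(y)],[np.sin(y),np.cos(y)]]);cc=np.array([541,-253])
        q=np.array([[-a,-b],[a,-b],[a,b],[-a,b]])@Rr.T+cc
        p=(proj(d,np.c_[q,np.full(4,z)])-[x0,y0]+.5)*S-.5
        cv2.polylines(o,[p.round().astype(int).reshape(-1,1,2)],True,col,1)
def view(f,tag,c,yawd,z0,x0=205,y0=170,w=90,h=70,S=8,gain=1.6):
    d=load(f);o=cv2.resize(d["image"][y0:y0+h,x0:x0+w,::-1],None,fx=S,fy=S,interpolation=cv2.INTER_CUBIC)
    o=np.clip(o*gain,0,255).astype(np.uint8).copy()
    box(d,o,x0,y0,S,np.array(c,float),np.radians(yawd),z0);cv2.imwrite(f"pics/{tag}.png",o)
E
python3 -c "
from blk import *
view('pics/scene5.npz','b5',(541,-253),-8.2,31)"
```

```text
(no output)
```

View pics/b5.png

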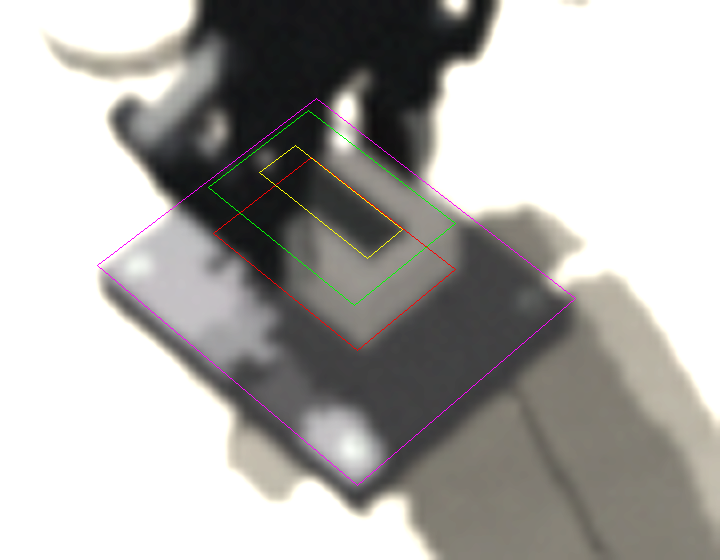

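The predicted outline matches the held block to about 1 mm. Lowering gently.

```bash
python3 -m jog '0 0 8 0 0 0 -0.4; 0 0 14 0 0 0 -0.4; 0 0 17 0 0 0 -0.4; 0 0 19 0 0 0 -0.4; 0 0 20 0 0 0 -0.4; 0 0 20 0 0 0 -0.4'
python3 -c "
from blk import *
snap('scene',6)
view('pics/scene6.npz','b6',(541,-253),-8.2,11)"
```

```text
clock: 5.62
eef_pos: [541.1, -253.1, 19.1]
tool_rot: [-3.142, -0.0, -0.142]
force: [0.1, 0.1, -0.8]
width: 38.2
```

View pics/b6.png

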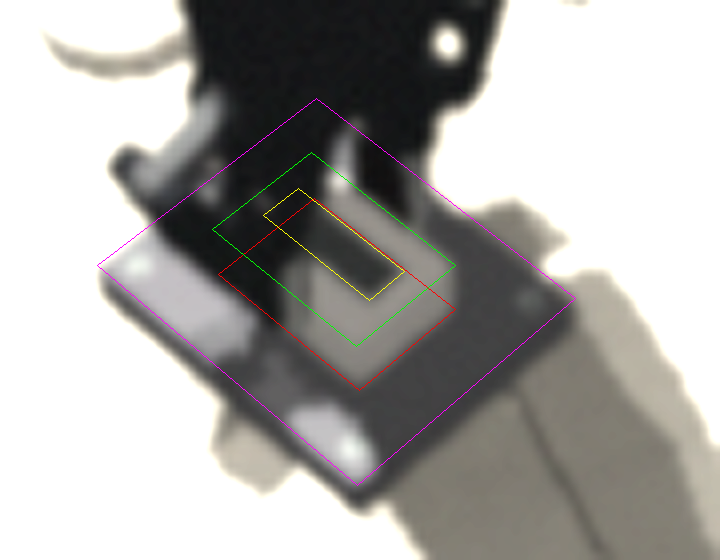

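```bash
python3 -m jog '0 0 1 0 0 0 -0.4; 0 0 1.5 0 0 0 -0.4; 0 0 1.5 0 0 0 -0.4'; python3 -m jog '0 0 1 0 0 0 -0.4; 0 0 1 0 0 0 -0.4'
```

```text
clock: 6.05
eef_pos: [541.2, -253.1, 18.7]
tool_rot: [-3.141, -0.001, -0.142]
force: [-1.5, 0.8, 8.3]
width: 38.1
clock: 6.3
eef_pos: [541.2, -253.1, 18.7]
tool_rot: [-3.141, -0.001, -0.142]
force: [-3.3, 2.6, 15.1]
width: 38.4
```

Contact came at z = 18.7, exactly 10 mm above the table-grasp height, so the block is on the pocket floor. Unload, release, rise.

```bash
python3 -m jog '0 0 -1.5 0 0 0 -0.4; 0 0 -1.5 0 0 0 0; 0 0 -1.5 0 0 0 0.4; 0 0 -1.5 0 0 0 0.4; 0 0 -1.5 0 0 0 0.4; 0 0 -30 0 0 0 0.4; 0 0 -80 0 0 0 0.4; 0 0 -101.5 0 0 0 0.4'
python3 -c "
from blk import *
snap('scene',7)
view('pics/scene7.npz','b7',(541,-253),-8.2,10,gain=1.3)"
```

```text
clock: 7.3
eef_pos: [542.2, -253.8, 120.6]
tool_rot: [3.14, -0.004, -0.143]
force: [0.6, -0.1, -0.5]
width: 59.5
```

View pics/b7.png

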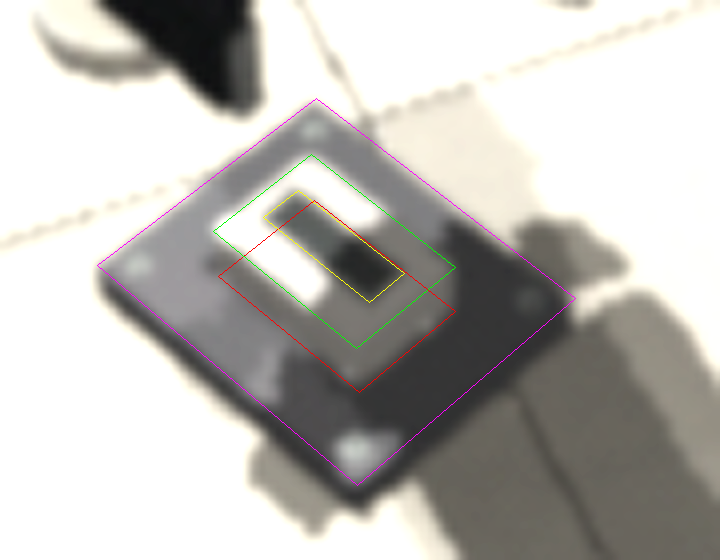

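The block sits square in the pocket. Now check the clearance to the microscope near the tweezers.

```bash
python3 - <<'E'
from h import *
for n in("top","scene"):
    d=load(f"pics/{n}0.npz"); C=cloud(d,0,0,512,384).reshape(-1,3); v=d["z_map"].ravel()>0
    P=C[v]; 
    m=(P[:,2]>30)&(P[:,0]<760)&(P[:,0]>150)&(P[:,1]>-330)&(P[:,1]<200); Q=P[m]
    dist=np.hypot(Q[:,0]-483,Q[:,1]+92); i=np.argsort(dist)[:2000:100]; print(n,np.c_[Q[i].round(),dist[i].round()][:12].tolist())
    for z0 in (30,100,200,300):
        k=(Q[:,2]>z0)&(Q[:,2]<z0+100)
        if k.any(): j=np.argmin(dist[k]);print(z0,Q[k][j].round(),dist[k][j].round(), Q[k][:,0].min().round(),Q[k][:,1].min().round())
E
python3 go.py 541 -253 118 -8.2 483.5 -92.5 118 -9
python3 - <<'E'
from tw import *
t=snap("top",7);cv2.imwrite("pics/top7.png",t["image"][:,:,::-1])
E
```

```text
top [[605.0, -114.0, 70.0, 124.0], [582.0, -3.0, 38.0, 133.0], [610.0, -44.0, 34.0, 136.0], [613.0, -47.0, 41.0, 138.0], [566.0, 20.0, 32.0, 139.0], [596.0, -7.0, 85.0, 141.0], [625.0, -105.0, 92.0, 142.0], [623.0, -61.0, 50.0, 144.0], [622.0, -50.0, 75.0, 145.0], [625.0, -58.0, 60.0, 146.0], [611.0, -19.0, 115.0, 148.0], [617.0, -27.0, 112.0, 149.0]]
30 [ 605. -114.   70.] 124.0 564.0 -254.0
100 [603. -14. 102.] 143.0 585.0 -246.0
200 [619. -58. 268.] 141.0 537.0 -266.0
300 [565.  40. 310.] 155.0 489.0 -9.0
scene [[603.0, -113.0, 69.0, 122.0], [592.0, -19.0, 35.0, 131.0], [611.0, -128.0, 60.0, 133.0], [594.0, -15.0, 51.0, 135.0], [619.0, -108.0, 92.0, 137.0], [596.0, -13.0, 73.0, 138.0], [590.0, -4.0, 76.0, 139.0], [598.0, -12.0, 79.0, 140.0], [597.0, -9.0, 89.0, 141.0], [613.0, -34.0, 81.0, 142.0], [590.0, 3.0, 95.0, 143.0], [580.0, 14.0, 95.0, 144.0]]
30 [ 603. -113.   69.] 122.0 562.0 -252.0
100 [594.  -3. 102.] 142.0 582.0 -238.0
200 [620. -60. 267.] 140.0 535.0 -262.0
300 [569.  38. 312.] 156.0 488.0 -9.0
shift [ -79.8 -150.7   -0. ] turn [-0.  -0.   0.8]
```

View pics/top7.png

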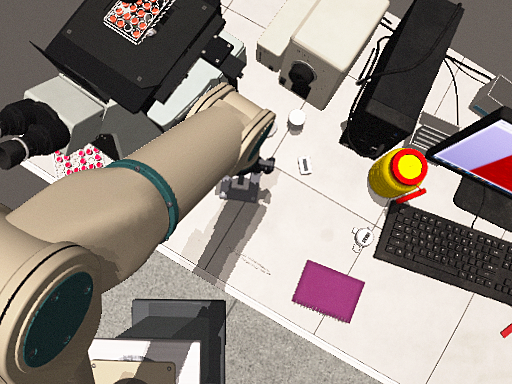

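Nearest obstacle is 122 mm from the tool axis, which is acceptable. I'll move back in x, then across.

```bash
python3 -m jog '-50 5 0 0 0 0 0.6; -72 -30 0 0 0 0 0.8; -76 -75 0 0 0 0.8 0.8; -79 -120 0 0 0 0.8 0.8; -79.8 -150.7 0 0 0 0.8 0.8; -79.8 -150.7 30 0 0 0.8 0.8; -79.8 -150.7 60 0 0 0.8 0.8; -79.8 -150.7 60 0 0 0.8 0.8'
python3 - <<'E'
from tw import *
s=snap("scene",8);
cv2.imwrite("pics/scene8.png",ov(s,150,180,130,130,4,np.array([483.5,-92.5]),np.radians(-9)))
d=s;print(proj(d,[[483.5,-92.5,58]]))
E
```

```text
clock: 8.4
eef_pos: [481.1, -92.1, 55.7]
tool_rot: [-3.142, 0.006, -0.156]
force: [-0.4, -0.1, -0.0]
width: 76.7
[[219.49330836 258.47967352]]
```

View pics/scene8.png

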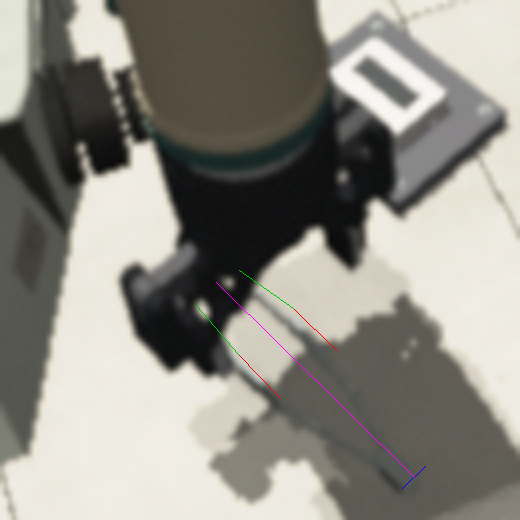

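Gripper is over the tweezers with the fingers on either side; the block looks seated in the background. Descend.

```bash
python3 -m jog '0.5 0 30 0 0 0 0.8; 0.5 0 46 0 0 0 0.8; 0.5 0 54 0 0 0 0.8; 0.5 0 54 0 0 0 0.4; 0.5 0 54 0 0 0 0.2'
python3 - <<'E'
from tw import *
s=snap("scene",9);
cv2.imwrite("pics/scene9.png",ov(s,150,180,130,130,4,np.array([484,-92.5]),np.radians(-9)))
E
```

```text
clock: 9.07
eef_pos: [484.3, -92.8, 4.6]
tool_rot: [3.142, -0.001, -0.156]
force: [-0.3, -1.0, -0.2]
width: 51.0
```

View pics/scene9.png

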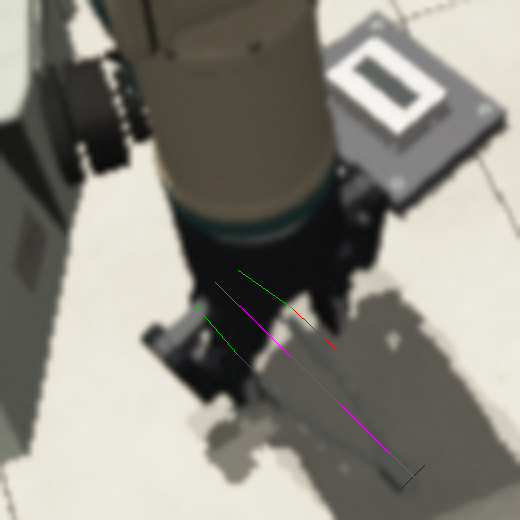

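```bash
python3 -m jog '0 0 0 0 0 0 0; 0 0 0 0 0 0 -0.05; 0 0 0 0 0 0 -0.1; 0 0 0 0 0 0 -0.15; 0 0 0 0 0 0 -0.2; 0 0 0 0 0 0 -0.2; 0 0 0 0 0 0 -0.2'
python3 - <<'E'
from tw import *
s=snap("scene",10);crop(s,160,220,110,110,5,"pics/s10.png")
E
```

```text
clock: 10.0
eef_pos: [484.2, -92.9, 4.5]
tool_rot: [3.141, -0.001, -0.157]
force: [-1.4, 0.3, 6.6]
width: 34.5
```

View pics/s10.png

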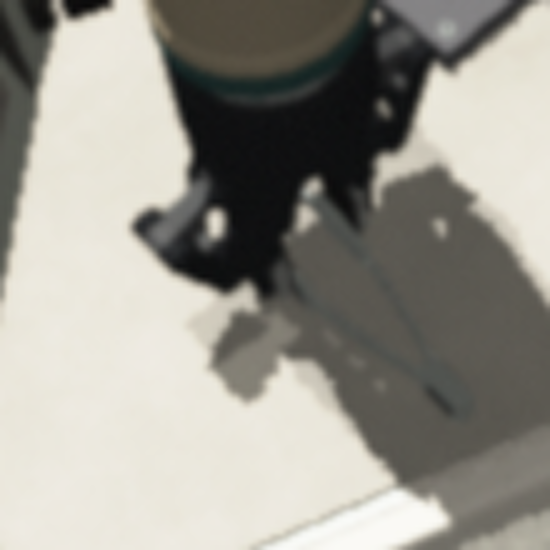

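Gripped at 34.5 mm. Lift and look.

```bash
python3 -m jog '0 0 -8 0 0 0 -0.22; 0 0 -25 0 0 0 -0.22; 0 0 -50 0 0 0 -0.22; 0 0 -75 0 0 0 -0.22; 0 0 -80 0 0 0 -0.22; 0 0 -80 0 0 0 -0.22'
python3 - <<'E'
from tw import *
s=snap("scene",11);crop(s,140,180,130,130,5,"pics/s11.png")
t=snap("top",11);crop(t,120,130,130,110,6,"pics/t11.png")
E
```

```text
clock: 10.8
eef_pos: [483.8, -92.5, 83.9]
tool_rot: [-3.142, -0.0, -0.156]
force: [0.3, -0.6, -0.9]
width: 33.2
```

View pics/s11.png

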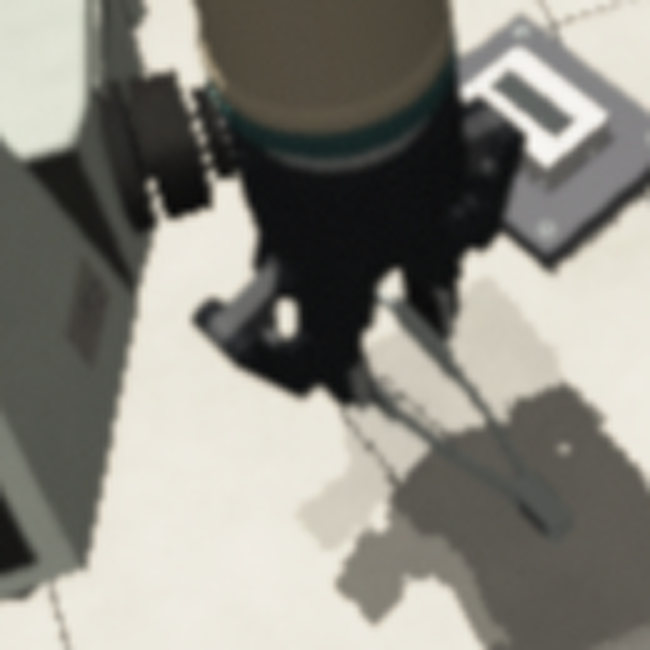

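View pics/t11.png

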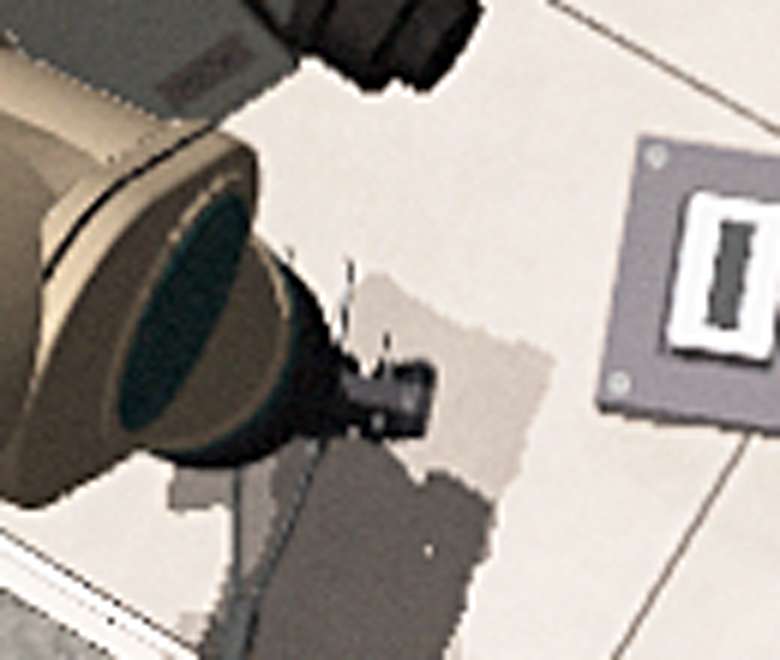

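Tweezers are held. In the top view the tips show at t11 (290,248) and (349,260). I'll measure them and their yaw.

Run:
```python
from tw import *
t=load("pics/top11.npz")
crop(t,160,165,30,30,20,"pics/tip11.png")
T=np.array([[290,248],[349,260]])/6+[120,130]-.4
P=plane(t,T,91);print(P.round(1),P.mean(0),np.linalg.norm(P[0]-P[1]))
R=np.radians(-8.95);print("expected tip end",483.9+58*np.cos(R),-92.5+58*np.sin(R))
o,_=rays(t,[[1,1]]);print(o)
# bar refined
for n in("top",):
    d=t;x,y,w,h=225,160,30,35;U=6
    G=cv2.resize(d["image"][y:y+h,x:x+w].mean(2).astype(np.float32),None,fx=U,fy=U,interpolation=cv2.INTER_CUBIC)
    m=(G<150).astype(np.uint8);num,lab,stt,ce=cv2.connectedComponentsWithStats(m)
    for i in range(1,num):
        if stt[i,4]>300:
            a=np.argwhere(lab==i)[:,::-1];A=plane(d,(a+.5)/U-.5+[x,y],34)[:,:2];e=np.linalg.eigh(np.cov(A.T));v=e[1][:,1]
            print(stt[i],A.mean(0).round(1),np.sqrt(12*e[0]).round(1),np.degrees(np.arctan(v[1]/v[0])).round(1))
```

```text
[[ 540.5  -92.7   91. ]
 [ 536.3 -114.8   91. ]] [ 538.39295704 -103.75681379   91.        ] 22.540888600082678
expected tip end 541.1938198004393 -101.5232041246325
[ 373.75465387 -282.10922104 1073.79142033]
[  23    0  148  196 5804] [ 534.2 -251.5] [64.8 87.5] -7.3
[  76   41   49  109 3293] [ 541.8 -254. ] [12.2 42.1] -8.5
```

View pics/tip11.png

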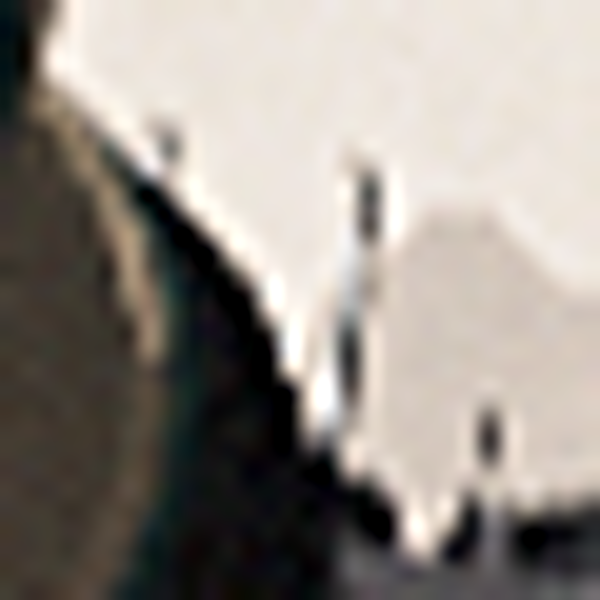

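```bash
python3 go.py 484 -92.5 84 -9 487.7 -243.9 62 -9
python3 - <<'E'
from tw import *
s=load("pics/scene11.npz");x,y,w,h=232,180,35,36;U=6
G=cv2.resize(s["image"][y:y+h,x:x+w].mean(2).astype(np.float32),None,fx=U,fy=U,interpolation=cv2.INTER_CUBIC)
m=(G<150).astype(np.uint8);num,lab,stt,ce=cv2.connectedComponentsWithStats(m)
for i in range(1,num):
    if stt[i,4]>300:
        a=np.argwhere(lab==i)[:,::-1];A=plane(s,(a+.5)/U-.5+[x,y],34)[:,:2];e=np.linalg.eigh(np.cov(A.T));v=e[1][:,1]
        print(stt[i],A.mean(0).round(1),np.sqrt(12*e[0]).round(1),np.degrees(np.arctan(v[1]/v[0])).round(1))
E
```

```text
shift [ 27.3 149.   22. ] turn [0. 0. 0.]
[    0    33   210   183 18233] [ 530.1 -245.9] [81.6 93.4] -2.5
[  42   88   91   73 2568] [ 541.  -252.8] [11.6 40.9] -8.3
```

```bash
python3 -m jog '7 37 0 0 0 0 -0.22; 14 75 0 0 0 0 -0.22; 21 112 0 0 0 0 -0.22; 27.3 149 0 0 0 0 -0.22; 27.3 149 22 0 0 0 -0.22; 27.3 149 22 0 0 0 -0.22; 27.3 149 22 0 0 0 -0.22'
python3 - <<'E'
from tw import *
s=snap("scene",12);crop(s,190,150,110,110,5,"pics/s12.png")
t=snap("top",12);crop(t,200,130,80,100,6,"pics/t12.png")
E
```

```text
clock: 11.78
eef_pos: [487.5, -243.3, 61.7]
tool_rot: [-3.141, 0.001, -0.156]
force: [-0.5, -0.1, -1.1]
width: 33.4
```

View pics/s12.png

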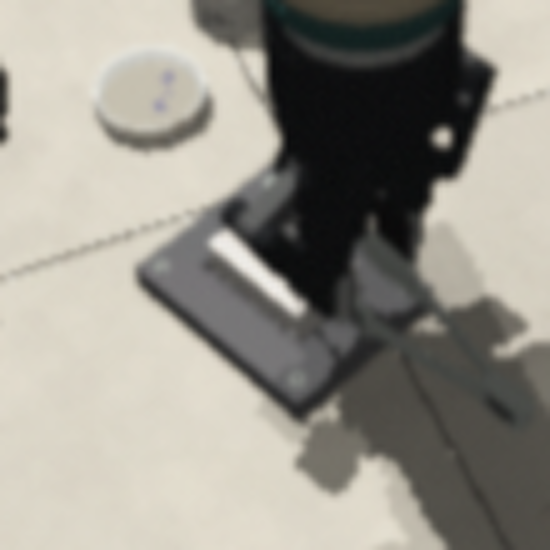

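View pics/t12.png

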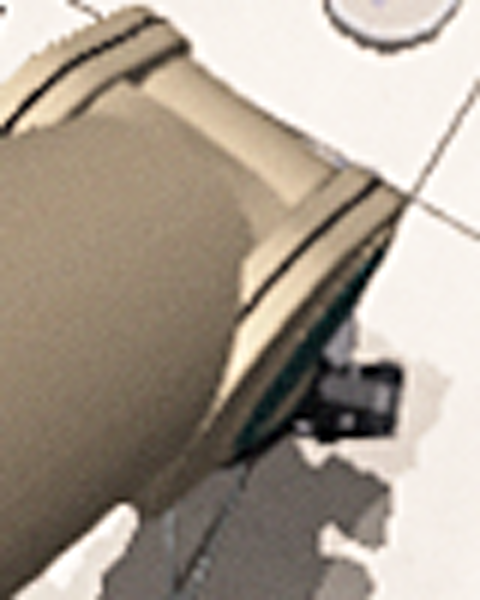

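At the bar both cameras lose the tips behind the wrist. I'll calibrate gap and tip offset in free air, with the tips turned toward the cameras. First the geometry and joint headroom.

```bash
python3 - <<'E'
from h import *
for n in("top","scene"):
    d=load(f"pics/{n}12.npz");print(n,rays(d,[[1,1]])[0],proj(d,[[484,-100,110],[500,-300,100],[420,-330,100]]).round())
print(ctrl.read_state()["qpos"].round(2))
E
python3 go.py 487.7 -243.9 62 -9 484 -200 110 -69
```

```text
top [ 373.75465387 -282.10922104 1073.79142033] [[169. 195.]
 [261. 190.]
 [275. 226.]]
scene [210.91223032 135.66626288 709.45745167] [[219. 242.]
 [273. 177.]
 [311. 185.]]
[ 0.31  0.74  0.16  1.95 -0.23  0.47 -1.09]
shift [-10.5 -42.8 -48. ] turn [ 0. -0. 60.]
```

```bash
python3 go.py 487.7 -243.9 62 -9 490 -150 110 -89;python3 -m jog '0 0 -48 0 0 0 -0.22; 0 -20 -48 0 0 10 -0.22; -2 -50 -48 0 0 20 -0.22; -12.4 -93.1 -48 0 0 30 -0.22; -12.4 -93.1 -48 0 0 40 -0.22; -12.4 -93.1 -48 0 0 50 -0.22; -12.4 -93.1 -48 0 0 60 -0.22; -12.4 -93.1 -48 0 0 70 -0.22'; python3 -m jog '0 0 0 0 0 10 -0.22; 0 0 0 0 0 10 -0.22'
python3 - <<'E'
from tw import *
s=snap("scene",13);crop(s,170,160,130,120,5,"pics/s13.png")
t=snap("top",13);crop(t,150,140,100,90,6,"pics/t13.png")
E
```

```text
shift [-12.4 -93.1 -48. ] turn [ 0. -0. 80.]
clock: 12.88
eef_pos: [490.4, -149.4, 110.7]
tool_rot: [-3.14, 0.0, -1.382]
force: [-0.1, -0.2, -1.0]
width: 33.5
clock: 13.12
eef_pos: [490.3, -149.5, 110.4]
tool_rot: [-3.141, -0.0, -1.55]
force: [0.1, 0.6, -1.0]
width: 33.1
```

View pics/s13.png

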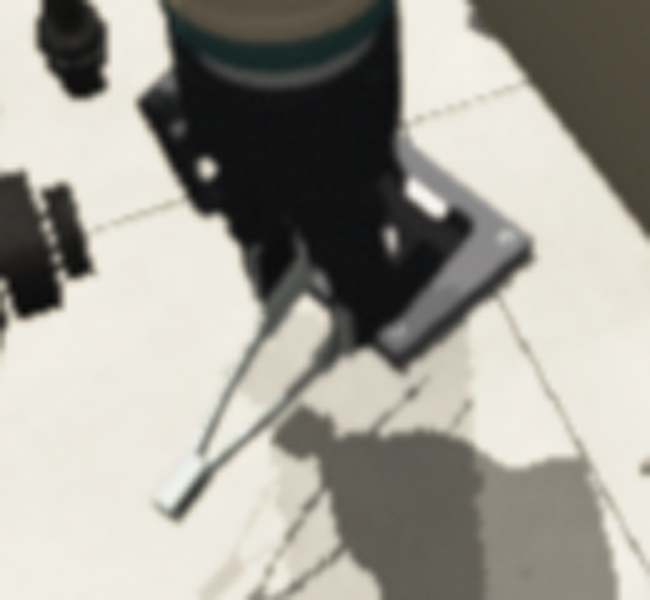

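View pics/t13.png

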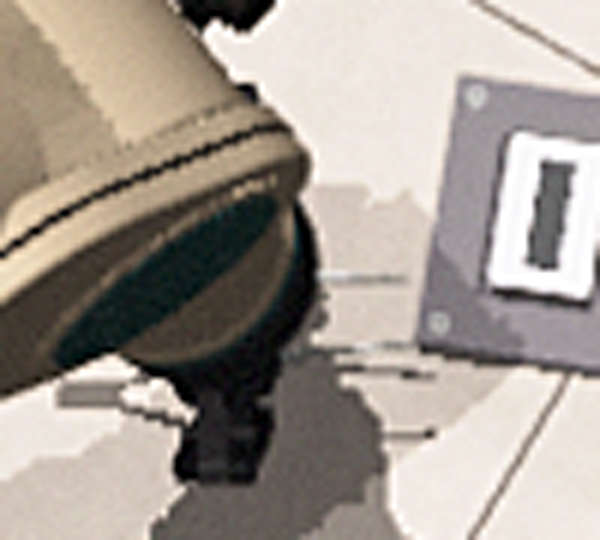

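Top view now shows both blades end on, with tips at t13 (405,279) and (418,346). I'll squeeze to the predicted setting for calibration and measure.

```bash
python3 -m jog '0 0 0 0 0 0 -0.26; 0 0 0 0 0 0 -0.29; 0 0 0 0 0 0 -0.31; 0 0 0 0 0 0 -0.31; 0 0 0 0 0 0 -0.31'
python3 - <<'E'
from tw import *
t0=load("pics/top13.npz");t=snap("top",14)
a=t0["image"][178:216,198:228,::-1];b=t["image"][178:216,198:228,::-1]
f=lambda i:cv2.resize(i,None,fx=13,fy=13,interpolation=cv2.INTER_CUBIC)
cv2.imwrite("pics/t14.png",np.hstack([f(a),f(b)]))
np.set_printoptions(linewidth=250)
for d in(t0,t): print(d["image"][182:204,204:224].mean(2).astype(int))
E
```

```text
clock: 13.85
eef_pos: [489.9, -150.2, 110.0]
tool_rot: [3.142, 0.0, -1.553]
force: [0.1, -0.1, -0.6]
width: 29.7
[[213 203 198 203 202 204 207 203 208 207 207 206 203 203 206 208 201 153 113 123]
 [217 204 203 205 202 205 203 203 210 206 207 201 203 205 206 207 199 137 120 117]
 [215 202 203 202 204 206 209 208 206 205 207 206 207 205 203 211 193 128 118 121]
 [229 224 231 226 209 200 204 203 206 196 188 201 194 193 202 213 194 116 120 123]
 [185 184 182 184 161 150 150 149 156 141 132 150 150 169 195 209 180 114 124 119]
 [187 175 170 174 170 173 169 168 178 182 176 177 180 182 197 205 169 116 123 122]
 [173 212 209 206 208 207 208 209 210 210 210 211 207 209 211 203 160 117 120 126]
 [120 211 208 206 206 207 205 203 206 202 203 204 203 203 209 194 142 128 123 125]
 [192 211 202 205 205 207 206 205 204 205 202 200 201 205 208 192 128 122 123 121]
 [178 211 205 205 202 200 213 202 202 202 205 205 203 205 212 188 118 117 121 115]
 [121 217 202 207 204 206 209 203 204 201 203 205 204 203 204 179 108 137 166 166]
 [125 212 204 202 203 205 202 203 200 205 203 202 202 203 203 169 113 144 
[... 1966 characters left out ...]
97 202 206 189 144 121 130 155 159]
 [194 186 168 173 185 212 207 227 232 185 128 144 130 144 139 117 110 131 125 126]
 [109  99  79  84 112 143 152 182 217 197 173 175 167 171 177 116  62  77  81  82]
 [143 171 167 169 168 164 173 178 190 205 210 207 207 208 204 156  56  54  56  57]
 [162 229 216 215 212 207 209 203 208 205 204 203 200 200 203 197 165 170 172 145]
 [101 159 171 216 214 210 211 206 207 205 204 204 200 197 196 203 202 203 207 193]
 [ 86  76 103 150 172 217 211 212 211 213 212 212 204 197 198 202 201 195 197 195]
 [ 88  93  78  73  88 147 147 142 146 150 144 173 213 211 214 215 208 200 199 195]
 [ 84  90  84 119 184 177 146  59  61  64  56  95 140 135 136 135 138 165 203 196]]
```

View pics/t14.png

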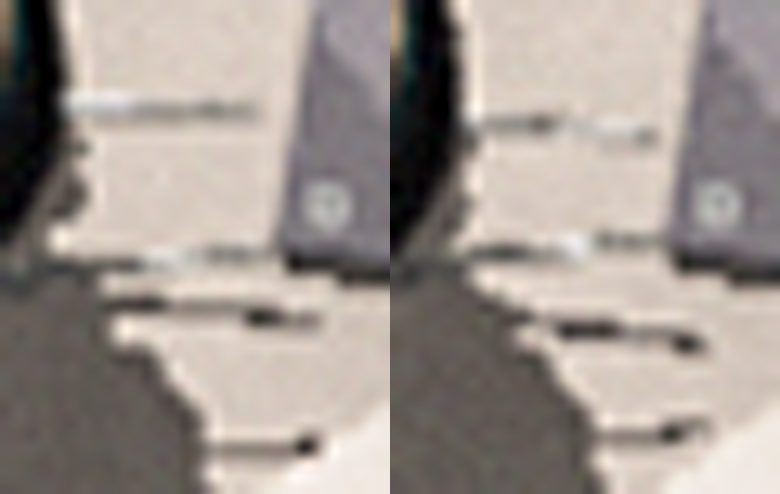

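Run:
```python
from tw import *
t=load("pics/top14.npz")
T=[[218,188.35],[218,196.3]]
for z in(115,118):
    P=plane(t,T,z);print(P.round(1).tolist(),P.mean(0).round(1),np.linalg.norm(P[0]-P[1]).round(1))
# blade centreline direction near the tips
for L in ([[204,187.3],[217.5,188.4]],[[204,196.9],[213,196.2]]):
    P=plane(t,L,118);v=P[1]-P[0];print(np.degrees(np.arctan2(v[1],v[0])))
import time
print(ctrl.read_state()["width"])
r=[]
for i in range(4):
    ctrl.get_image("top"); s=ctrl.read_state(); r.append([s["width"],*s["eef_pos"]])
print(np.round(r,1).tolist(),np.mean(r,0))
```

```text
[[499.7, -206.9, 115.0], [482.4, -207.3, 115.0]] [ 491.  -207.1  115. ] 17.2
[[499.3, -207.1, 118.0], [482.1, -207.5, 118.0]] [ 490.7 -207.3  118. ] 17.2
-94.01175078405352
-84.83908370991637
29.56349446399518
[[29.6, 489.9, -150.2, 110.0], [29.6, 489.9, -150.2, 110.0], [29.4, 489.9, -150.2, 110.0], [29.6, 489.9, -150.2, 110.0]] [  29.51102897  489.91280997 -150.19477915  110.00299788]
```

Tip end measured at (490.9, −207.2) against (491, −208) expected, and direction within 0.5° of the tool. Gap is about 15 mm at reading 29.5. Now check pitch from the back end's height.

```bash
python3 - <<'E'
from tw import *
s=snap("scene",14)
yaw=np.radians(-89.2);u=np.array([np.cos(yaw),np.sin(yaw)]);v=np.array([-u[1],u[0]])
c=np.array([490,-150.])
x0,y0,S=180,190,6
o=cv2.resize(s["image"][y0:y0+90,x0:x0+90,::-1],None,fx=S,fy=S,interpolation=cv2.INTER_CUBIC)
for z,col in((106,(255,0,0)),(124,(0,0,255))):
    q=np.array([[*(c+u*a+v*b),z] for a,b in((-95,-4),(-95,4),(-75,4),(-75,-4))])
    p=(proj(s,q)-[x0,y0]+.5)*S-.5
    cv2.polylines(o,[p.round().astype(int).reshape(-1,1,2)],True,col,1)
cv2.imwrite("pics/s14.png",o)
E
python3 go.py 490 -150 110 -89 486 -245.2 70 -8.2
```

```text
shift [95.1  5.7 40. ] turn [  0.    0.  -80.8]
```

View pics/s14.png

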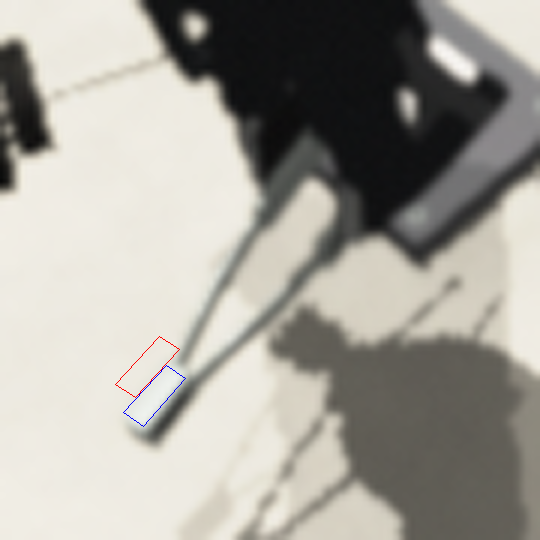

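The back's top face appears lower than predicted (about 405 vs 367 px in the crop), so the tweezers may be pitched. I'll compare with the on-table picture.

Run:
```python
from tw import *
def boxes(s,c,yawd,zu,x0,y0,w,h,S,pit=0,extra=0):
    yaw=np.radians(yawd);u=np.array([np.cos(yaw),np.sin(yaw)]);v=np.array([-u[1],u[0]])
    o=cv2.resize(s["image"][y0:y0+h,x0:x0+w,::-1],None,fx=S,fy=S,interpolation=cv2.INTER_CUBIC)
    for z,col in((0,(255,0,0)),(18,(0,0,255))):
        q=[]
        for a,b in((-95,-5),(-95,5),(-77,5),(-77,-5)):
            q.append([*(c+u*a+v*b),zu+z+a*np.tan(np.radians(pit))])
        p=(proj(s,q)-[x0,y0]+.5)*S-.5
        cv2.polylines(o,[p.round().astype(int).reshape(-1,1,2)],True,col,1)
    return o
A=boxes(load("pics/scene0.npz"),np.array([484,-92.5]),-9,0,215,255,45,45,8)
B=boxes(load("pics/scene14.npz"),np.array([490,-150.]),-89.2,106,180,230,45,45,8)
cv2.imwrite("pics/cmp.png",np.hstack([A,B]))
```

```text
(no output)
```

View pics/cmp.png

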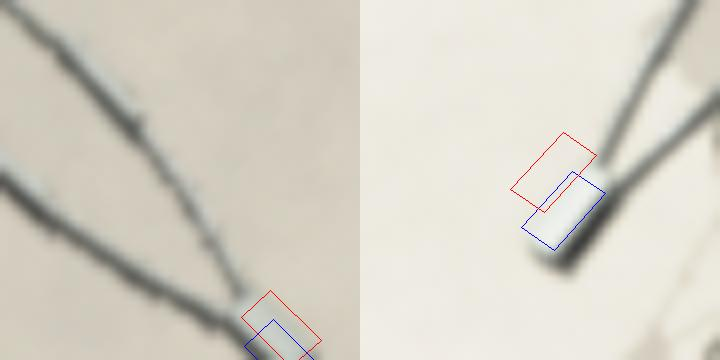

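```bash
cat > bk.py <<'E'
from tw import *
def boxes(s,c,yawd,zu,x0,y0,w,h,S,pit=0):
    yaw=np.radians(yawd);u=np.array([np.cos(yaw),np.sin(yaw)]);v=np.array([-u[1],u[0]]);p0=np.radians(pit)
    o=cv2.resize(s["image"][y0:y0+h,x0:x0+w,::-1],None,fx=S,fy=S,interpolation=cv2.INTER_CUBIC)
    for zz,col in((0,(255,0,0)),(18,(0,0,255))):
        q=[]
        for a,b in((-95,-5),(-95,5),(-77,5),(-77,-5)):
            z=zz-9; X=a*np.cos(p0)-z*np.sin(p0); Z=a*np.sin(p0)+z*np.cos(p0)
            q.append([*(c+u*X+v*b),zu+9+Z])
        p=(proj(s,q)-[x0,y0]+.5)*S-.5
        cv2.polylines(o,[p.round().astype(int).reshape(-1,1,2)],True,col,1)
    return o
E
python3 - <<'E'
from bk import *
A=boxes(load("pics/scene0.npz"),np.array([484,-92.5]),-9,0,225,270,45,45,6)
C=boxes(load("pics/scene11.npz"),np.array([484,-92.5]),-9,80,225,260,45,45,6)
D=boxes(load("pics/scene12.npz"),np.array([487.7,-243.9]),-9,58,270,205,45,45,6)
E=boxes(load("pics/scene14.npz"),np.array([490,-150.]),-89.2,106,185,235,45,45,6,0)
F=boxes(load("pics/scene14.npz"),np.array([490,-150.]),-89.2,106,185,235,45,45,6,10)
cv2.imwrite("pics/cmp.png",np.vstack([np.hstack([A,C]),np.hstack([D,F])]))
E
```

```text
(no output)
```

View pics/cmp.png

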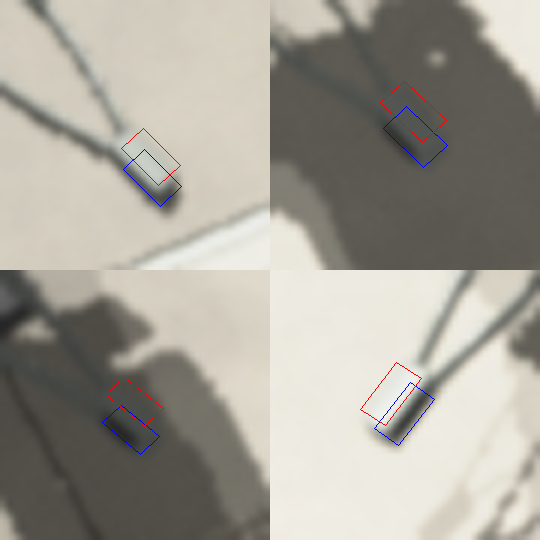

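The held tweezers are pitched about 10° (back down); the lift with a light grip let them rotate. Next, is this still creeping?

Run:
```python
from bk import *
snap("scene",15)
rows=[]
for f,c,yd,zu,x,y in (("scene11",(484,-92.5),-9,80,230,262),("scene12",(487.7,-243.9),-9,58,272,208)):
    rows.append(np.hstack([boxes(load(f"pics/{f}.npz"),np.array(c,float),yd,zu,x,y,32,32,6,p) for p in(3,6,9,12)]))
for f in("scene13","scene15"):
    rows.append(np.hstack([boxes(load(f"pics/{f}.npz"),np.array([490,-150.]),-89.2,106,190,240,32,32,6,p) for p in(3,6,9,12)]))
o=np.vstack(rows);o=np.clip(o*1.0,0,255).astype(np.uint8);cv2.imwrite("pics/cmp2.png",cv2.resize(o,None,fx=.78,fy=.78))
a=load("pics/scene13.npz")["image"][235:275,180:230].astype(int);b=load("pics/scene15.npz")["image"][235:275,180:230].astype(int)
print(np.abs(a-b).mean(),np.abs(a-b).max())
```

```text
2.2838333333333334 54
```

View pics/cmp2.png

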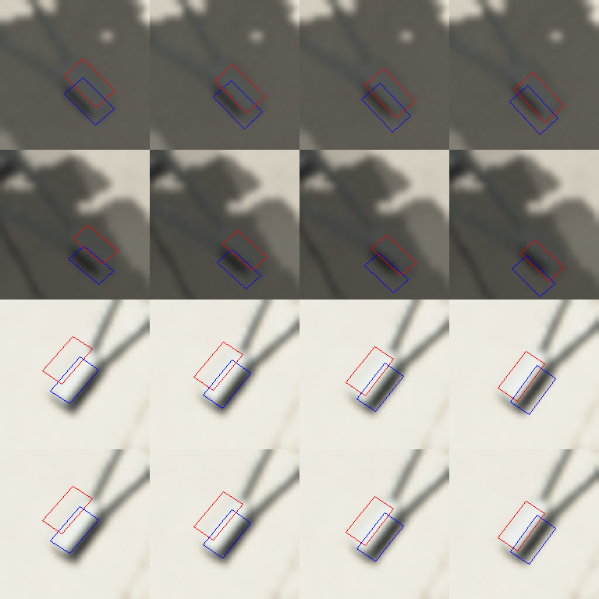

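The pitch is about 10° and stable. I'll set the tweezers back flat at the original spot and regrasp nearer the balance point with a firmer grip, moving gently.

```bash
python3 go.py 490 -150 110 -89 484 -92.5 50 -9
python3 -m jog '0 0 0 0 0 -10 -0.31; 0 0 0 0 0 -20 -0.31; -10 -1 0 0 0 -30 -0.31; -22 -3 0 0 0 -40 -0.31; -35 -4 0 0 0 -50 -0.31; -48 -6 15 0 0 -60 -0.31; -57.6 -7 35 0 0 -70 -0.31; -57.6 -7 60 0 0 -80 -0.31'; python3 -m jog '0 0 12 0 0 0 -0.31; 0 0 20 0 0 0 -0.31; 0 0 26 0 0 0 -0.31; 0 0 32 0 0 0 -0.31; 0 0 32 0 0 0 -0.31'
python3 - <<'E'
from bk import *
s=snap("scene",16)
cv2.imwrite("pics/s16.png",np.hstack([boxes(s,np.array([484,-92.5]),-9,14,170,220,95,90,6,p) for p in(0,)]))
E
```

```text
shift [-57.6   5.   60. ] turn [ -0.   0. -80.]
clock: 15.2
eef_pos: [496.6, -91.5, 49.8]
tool_rot: [-3.141, -0.001, -0.149]
force: [-0.6, -0.5, -0.4]
width: 29.6
clock: 15.82
eef_pos: [495.9, -92.5, 17.9]
tool_rot: [3.141, 0.0, -0.157]
force: [-1.0, 0.7, -0.4]
width: 29.7
```

View pics/s16.png

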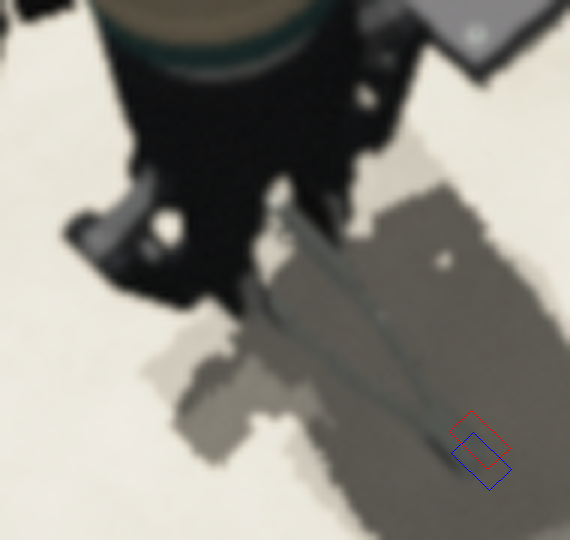

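I typed the wrong sign on one shift, so the tool is at x = 496, still clear. Lowering from here to level them on the table.

```bash
python3 -m jog '0 0 4 0 0 0 -0.31; 0 0 8 0 0 0 -0.31; 0 0 11 0 0 0 -0.31; 0 0 14 0 0 0 -0.31; 0 0 14 0 0 0 -0.31'
python3 - <<'E'
from bk import *
s=snap("scene",17)
cv2.imwrite("pics/s17.png",np.hstack([boxes(s,np.array([496,-92.5]),-9,0,170,220,95,90,6,p) for p in(0,)]))
E
```

```text
clock: 16.5
eef_pos: [496.0, -92.5, 4.1]
tool_rot: [-3.142, -0.0, -0.157]
force: [-1.0, 0.8, 0.8]
width: 29.5
```

View pics/s17.png

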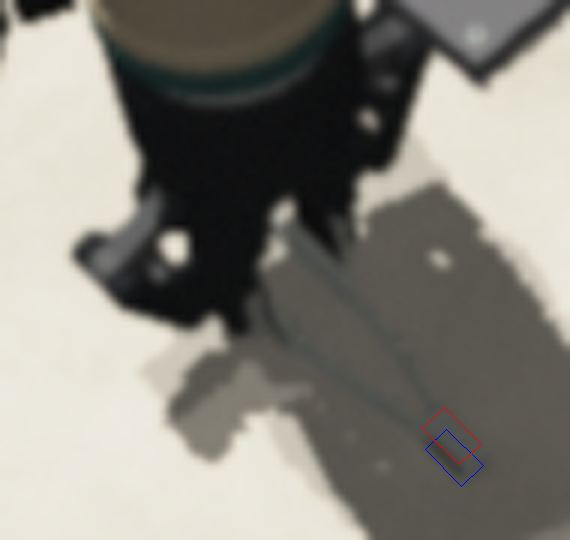

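Level again. Open, shift 4.5 mm back toward the balance point, and regrip firmly.

```bash
python3 -m jog '0 0 0 0 0 0 -0.2; 0 0 0 0 0 0 -0.05; 0 0 0 0 0 0 0.1; 0 0 0 0 0 0 0.1; -4.5 0 0 0 0 0 0.1; -4.5 0 0 0 0 0 0.1'; python3 -m jog '0 0 0 0 0 0 0; 0 0 0 0 0 0 -0.1; 0 0 0 0 0 0 -0.2; 0 0 0 0 0 0 -0.25; 0 0 0 0 0 0 -0.29; 0 0 0 0 0 0 -0.29; 0 0 0 0 0 0 -0.29'; python3 -m jog '0 0 -3 0 0 0 -0.29; 0 0 -8 0 0 0 -0.29; 0 0 -16 0 0 0 -0.29; 0 0 -28 0 0 0 -0.29; 0 0 -40 0 0 0 -0.29; 0 0 -48 0 0 0 -0.29; 0 0 -50 0 0 0 -0.29; 0 0 -50 0 0 0 -0.29'
python3 - <<'E'
from bk import *
s=snap("scene",18)
cv2.imwrite("pics/s18.png",cv2.resize(np.hstack([boxes(s,np.array([496,-92.5]),-9,50,195,220,80,80,5,p) for p in(0,5)]),None,fx=1,fy=1))
E
```

```text
clock: 17.3
eef_pos: [490.7, -91.6, 4.0]
tool_rot: [-3.142, 0.001, -0.157]
force: [-0.8, 1.1, -0.1]
width: 47.1
clock: 18.18
eef_pos: [491.9, -91.9, 4.6]
tool_rot: [-3.142, -0.001, -0.157]
force: [-0.3, 0.8, 7.4]
width: 30.5
clock: 19.18
eef_pos: [491.4, -91.7, 54.1]
tool_rot: [-3.142, -0.0, -0.156]
force: [0.9, -0.1, -0.3]
width: 30.5
```

View pics/s18.png

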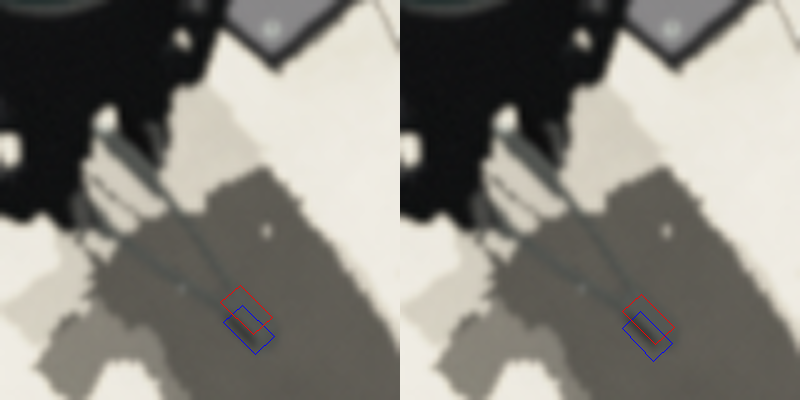

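```bash
python3 go.py 491.6 -91.8 54 -9 490 -150 110 -89;  python3 -m jog '0 0 -10 0 0 0 -0.29; 0 5 -25 0 0 8 -0.29; 1 15 -40 0 0 16 -0.29; 3 27 -52 0 0 25 -0.29; 5 40 -56 0 0 35 -0.29; 6.5 50 -56 0 0 45 -0.29; 7.5 57.7 -56 0 0 54 -0.29; 7.5 57.7 -56 0 0 62 -0.29'; python3 -m jog '0 0 0 0 0 8 -0.29; 0 0 0 0 0 14 -0.29; 0 0 0 0 0 18 -0.29; 0 0 0 0 0 18 -0.3; 0 0 0 0 0 18 -0.31; 0 0 0 0 0 18 -0.31'
cat > cal.py <<'E'
from bk import *
import sys
tag=sys.argv[1];s=snap("scene",tag);t=snap("top",tag);ws=[ctrl.read_state()["width"]]
u=np.array([np.cos(np.radians(-89)),np.sin(np.radians(-89))])
o=np.hstack([boxes(s,np.array([490,-150.])+4.5*u,-89,106,185,230,45,45,6,p) for p in(0,4)])
f=cv2.resize(t["image"][176:214,198:228,::-1],None,fx=8,fy=8,interpolation=cv2.INTER_CUBIC)
cv2.imwrite(f"pics/cal{tag}.png",np.hstack([o,cv2.copyMakeBorder(f,0,270-f.shape[0],0,0,0) if f.shape[0]<270 else f[:270]]))
np.set_printoptions(linewidth=250);print(t["image"][182:202,204:222].mean(2).astype(int),ws)
E
python3 cal.py 20
```

```text
shift [  7.5  57.7 -56. ] turn [ 0. -0. 80.]
clock: 20.23
eef_pos: [489.8, -150.6, 110.5]
tool_rot: [-3.141, -0.0, -1.244]
force: [-0.2, -0.0, -1.1]
width: 30.1
clock: 20.98
eef_pos: [489.9, -149.9, 110.1]
tool_rot: [-3.141, 0.0, -1.552]
force: [0.3, 0.1, -1.4]
width: 29.5
[[219 206 199 202 205 203 207 206 206 209 205 206 207 205 209 207 202 155]
 [220 207 203 204 204 198 203 205 206 207 202 199 203 206 205 209 196 139]
 [223 205 202 199 203 205 203 206 203 202 202 206 205 197 200 209 191 134]
 [221 209 206 208 204 205 205 210 206 206 203 205 204 201 205 209 194 118]
 [225 213 203 198 201 208 201 192 212 203 197 203 206 205 212 204 181 112]
 [168 168 153 139 138 163 173 152 167 208 226 225 216 204 211 200 149 115]
 [116 183 174 174 164 172 187 183 168 184 202 191 159 153 169 166 151 117]
 [123 212 210 208 207 209 210 208 198 190 185 181 164 174 178 174 147 117]
 [190 213 207 204 208 205 208 209 206 208 209 203 204 210 216 194 133 117]
 [223 205 201 203 204 204 209 206 205 201 205 204 203 202 212 196 117 120]
 [222 208 204 204 206 204 204 199 200 203 201 207 200 209 203 176 112 135]
 [168 206 208 202 203 206 201 203 205 202 204 206 205 204 202 168 112 147]
 [181 207 204 197 199 203 204 205 198 203 201 200 203 207 201 161 113 146]
 [219 201 206 210 204 204 204 207 205 204 203 204 205 212 199 137 129 131]
 [219 212 202 186 197 203 196 199 196 207 215 238 239 190 147 112 129 129]
 [158 146 132 105 116 134 140 149 145 158 172 210 213 200 166 117  75  75]
 [126 141 131 142 167 163 172 178 170 175 174 189 192 201 199 159  47  50]
 [141 216 201 205 211 212 207 207 208 211 208 205 202 203 203 194 165 170]
 [107 158 175 220 215 214 214 216 211 214 214 209 202 198 202 201 208 207]
 [ 83  77  99 147 151 157 149 146 150 145 169 214 209 204 208 208 209 206]] [29.683852932200093]
```

View pics/cal20.png

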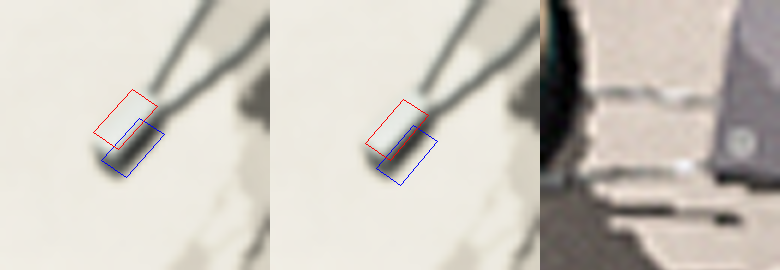

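The tweezers are nearly level now (about 2–3°). Next I measure the blade spacing consistently across all poses by resampling into the tweezers' frame, with the relaxed 30 mm picture as reference.

```bash
cat > gap.py <<'E'
from bk import *
def rect(f,c,yawd,z,xr,yr=np.arange(-24,24,.25)):
    d=load(f);y=np.radians(yawd);u=np.array([np.cos(y),np.sin(y)]);v=np.array([-u[1],u[0]])
    P=np.array([[*(np.array(c)+u*a+v*b),z] for a in xr for b in yr]);p=proj(d,P).astype(np.float32)
    g=d["image"].astype(np.float32).mean(2)
    return cv2.remap(g,p[:,0].reshape(len(xr),-1).copy(),p[:,1].reshape(len(xr),-1).copy(),cv2.INTER_CUBIC),yr
if __name__=="__main__":
    u=np.array([np.cos(np.radians(-89)),np.sin(np.radians(-89))])
    xr=np.arange(40,60,.5);ims=[]
    for f,c,yd,z in (("top0",(484,-92.5),-9.3,9),("top13",(490,-150),-89.3,116),("top14",(490,-150),-89.3,116),("top20",tuple(np.array([490,-150])+4.5*u),-89.3,116)):
        R,yr=rect(f"pics/{f}.npz",c,yd,z,xr)
        ims.append(cv2.resize(np.clip(R,0,255).astype(np.uint8),(380,145),interpolation=cv2.INTER_LINEAR))
        res=[]
        for x0,x1 in((44,47),(47,50),(50,53),(53,56)):
            pr=R[(xr>=x0)&(xr<x1)].mean(0);w=np.clip(np.abs(pr-np.median(pr))-9,0,None);cc=[]
            for sgn in(1,-1):
                k=(sgn*yr>3)&(sgn*yr<21);i=np.argmax(np.where(k,w,-1));kk=np.abs(yr-yr[i])<3;cc.append((w[kk]*yr[kk]).sum()/w[kk].sum())
            res.append([round(cc[0],1),round(cc[1],1),round(cc[0]-cc[1],1)])
        print(f,res)
    cv2.imwrite("pics/rect.png",np.vstack(ims))
E
python3 gap.py
```

```text
top0 [[np.float64(17.4), np.float64(-14.6), np.float64(32.0)], [np.float64(17.8), np.float64(-15.6), np.float64(33.4)], [np.float64(17.6), np.float64(-15.8), np.float64(33.4)], [np.float64(17.0), np.float64(-15.4), np.float64(32.5)]]
top13 [[np.float64(13.5), np.float64(-19.2), np.float64(32.8)], [np.float64(13.7), np.float64(-19.2), np.float64(32.9)], [np.float64(13.5), np.float64(-19.2), np.float64(32.7)], [np.float64(13.6), np.float64(-20.2), np.float64(33.7)]]
top14 [[np.float64(10.7), np.float64(-22.1), np.float64(32.8)], [np.float64(8.4), np.float64(-7.8), np.float64(16.3)], [np.float64(8.3), np.float64(-8.2), np.float64(16.5)], [np.float64(8.9), np.float64(-8.3), np.float64(17.2)]]
top20 [[np.float64(11.6), np.float64(-21.0), np.float64(32.5)], [np.float64(8.5), np.float64(-21.3), np.float64(29.9)], [np.float64(8.9), np.float64(-21.4), np.float64(30.2)], [np.float64(9.0), np.float64(-8.5), np.float64(17.4)]]
```

View pics/rect.png

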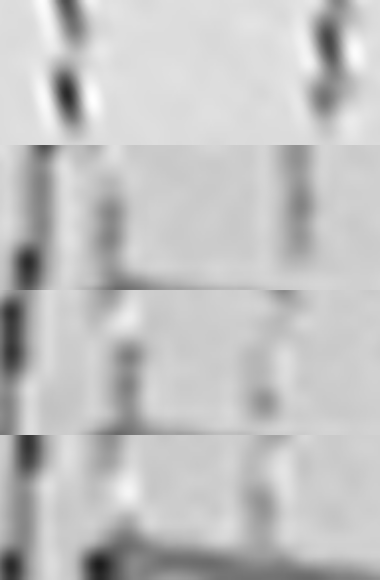

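Spacing with the relaxed reference (32.6 − 30 = 2.6 mm blade thickness): at the present setting (−0.31) the gap is about 14.3 mm, as the squeeze formula predicts. Now I'll refine the pitch.

Run:
```python
from bk import *
u=np.array([np.cos(np.radians(-89)),np.sin(np.radians(-89))])
s=load("pics/scene20.npz");c=np.array([490,-150.])+4.5*u
o=[boxes(s,c,-89.3,106,188,234,32,28,8,p) for p in(0,2,4)]
o0=[boxes(load("pics/scene0.npz"),np.array([484,-92.5]),-9.3,0,236,283,32,28,8,p) for p in(-2,0,2)]
cv2.imwrite("pics/p.png",np.vstack([np.hstack(o),np.hstack(o0)]))
```

```text
(no output)
```

View pics/p.png

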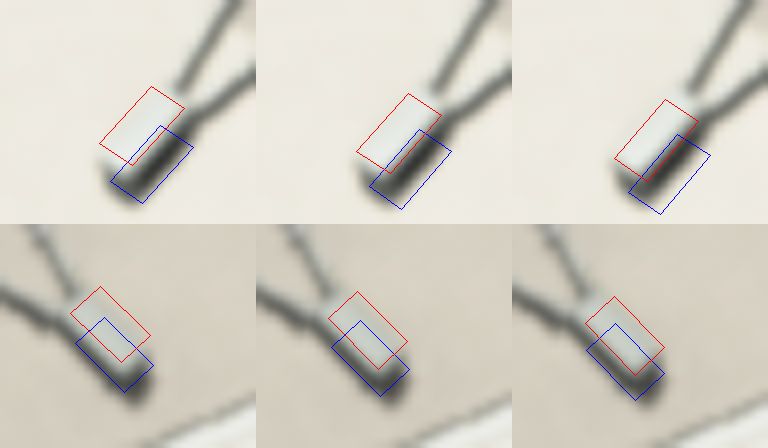

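Pitch is about 1°, which is fine. Going back above the bar with slow rotation and a small approach gap.

```bash
python3 go.py 490 -150 110 -89 481.9 -244.6 60 -8.4; python3 go.py 490 -150 110 -8.4 481.9 -244.6 60 -8.4
```

```text
shift [94.4  9.7 50. ] turn [  0.    0.  -80.6]
shift [ 5.8 94.8 50. ] turn [0. 0. 0.]
```

```bash
python3 -m jog '0 0 0 0 0 -6 -0.29; 0 0 0 0 0 -15 -0.29; 0 0 0 0 0 -25 -0.29; 0 0 0 0 0 -35 -0.29; 0 0 0 0 0 -45 -0.29; 0 0 0 0 0 -55 -0.29; 0 0 0 0 0 -65 -0.29; 0 0 0 0 0 -74 -0.29'; python3 -m jog '0 0 0 0 0 -6.6 -0.29; 0 0 0 0 0 -6.6 -0.29'; python3 -m jog '1 10 0 0 0 0 -0.29; 2 28 0 0 0 0 -0.29; 4 50 0 0 0 0 -0.29; 5 72 0 0 0 0 -0.29; 5.8 88 0 0 0 0 -0.29; 5.8 94.8 10 0 0 0 -0.29; 5.8 94.8 30 0 0 0 -0.29; 5.8 94.8 50 0 0 0 -0.29'
python3 -m jog '0 0 0 0 0 0 -0.29; 0 0 0 0 0 0 -0.29'
python3 - <<'E'
from bk import *
s=snap("scene",21);t=snap("top",21);y=np.radians(-8.4);c=np.array([481.9,-244.6])+4.2*np.array([np.cos(y),np.sin(y)])
A=np.hstack([boxes(s,c,-8.4,56,270,205,36,36,8,p) for p in(0,5)]);cv2.imwrite("pics/s21.png",np.clip(A*1.8,0,255).astype(np.uint8))
crop(s,190,150,110,110,5,"pics/s21b.png")
E
```

```text
clock: 22.08
eef_pos: [489.8, -150.1, 110.1]
tool_rot: [3.142, -0.0, -0.256]
force: [-0.9, -0.2, -1.1]
width: 30.7
clock: 22.32
eef_pos: [489.8, -150.2, 110.1]
tool_rot: [-3.141, -0.0, -0.147]
force: [0.2, -0.6, -0.5]
width: 30.2
clock: 23.32
eef_pos: [481.7, -244.1, 58.9]
tool_rot: [-3.141, 0.0, -0.146]
force: [0.6, -0.2, -1.1]
width: 29.9
clock: 23.58
eef_pos: [482.0, -244.4, 60.2]
tool_rot: [-3.141, -0.0, -0.146]
force: [-0.8, -0.3, 0.1]
width: 30.6
```

View pics/s21.png

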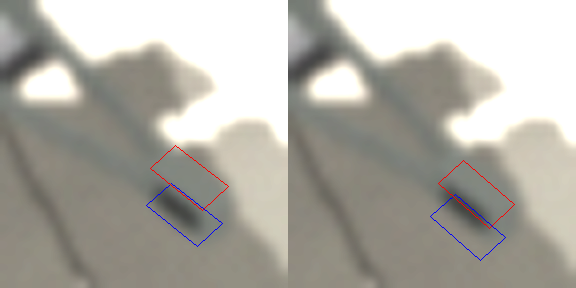

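View pics/s21b.png

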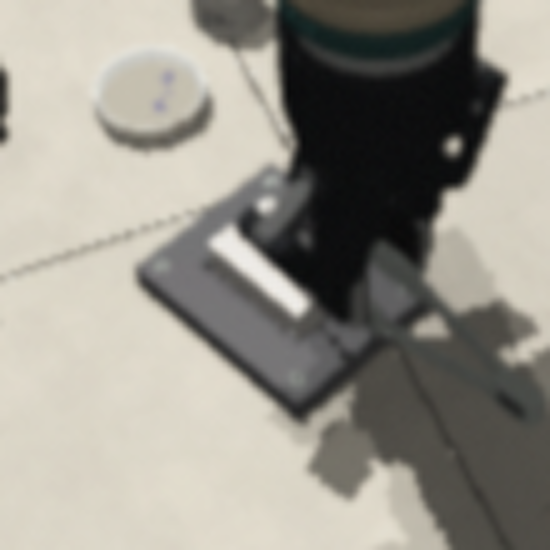

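Still level. Descend to about 4 mm clearance, then the final squeeze.

```bash
python3 -m jog '0 0 6 0 0 0 -0.29; 0 0 13 0 0 0 -0.29; 0 0 19 0 0 0 -0.29; 0 0 23 0 0 0 -0.29; 0 0 24.5 0 0 0 -0.29; 0 0 24.5 0 0 0 -0.3; 0 0 24.5 0 0 0 -0.31; 0 0 24.5 0 0 0 -0.315'; python3 -m jog '0 0 0 0 0 0 -0.315; 0 0 0 0 0 0 -0.315; 0 0 0 0 0 0 -0.315; 0 0 0 0 0 0 -0.315'
python3 - <<'E'
from bk import *
r=[]
for i in range(4):
    s=snap("scene",22);q=ctrl.read_state();r.append([q["width"],*q["eef_pos"],*q["force"]])
print(np.round(r,2))
t=snap("top",22);y=np.radians(-8.4);c=np.array([481.9,-244.6])+4.2*np.array([np.cos(y),np.sin(y)])
A=boxes(s,c,-8.4,31.5,205,165,100,75,7,0);cv2.imwrite("pics/s22.png",np.clip(A*1.6,0,255).astype(np.uint8))
cv2.imwrite("pics/top22.png",t["image"][:,:,::-1])
E
```

```text
clock: 24.68
eef_pos: [482.0, -244.6, 35.7]
tool_rot: [3.141, -0.0, -0.146]
force: [0.0, -0.2, -0.9]
width: 29.6
clock: 25.18
eef_pos: [481.8, -244.6, 35.5]
tool_rot: [-3.142, -0.0, -0.146]
force: [-0.5, -0.3, -0.4]
width: 30.1
[[ 2.9300e+01  4.8180e+02 -2.4457e+02  3.5510e+01  5.3000e-01  9.2000e-01
  -7.0000e-01]
 [ 2.9370e+01  4.8178e+02 -2.4460e+02  3.5520e+01  2.0000e-02 -1.4000e-01
   9.0000e-02]
 [ 2.9740e+01  4.8180e+02 -2.4460e+02  3.5530e+01  4.0000e-01 -6.2000e-01
  -1.2800e+00]
 [ 2.9270e+01  4.8178e+02 -2.4458e+02  3.5520e+01 -8.2000e-01 -7.0000e-02
  -5.7000e-01]]
```

View pics/s22.png

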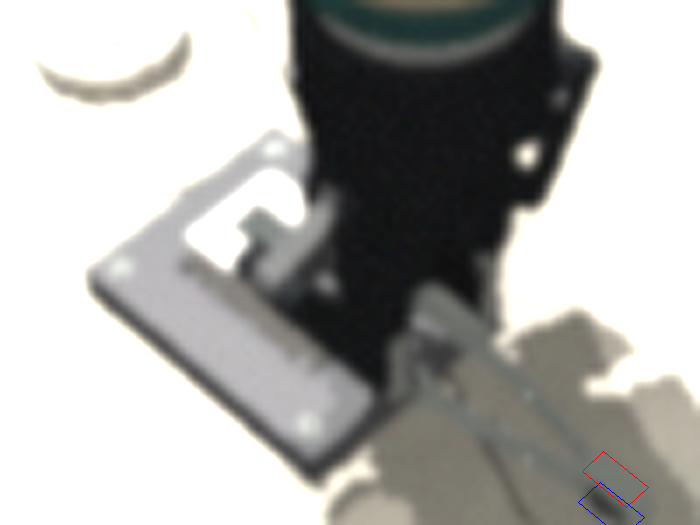

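View pics/top22.png

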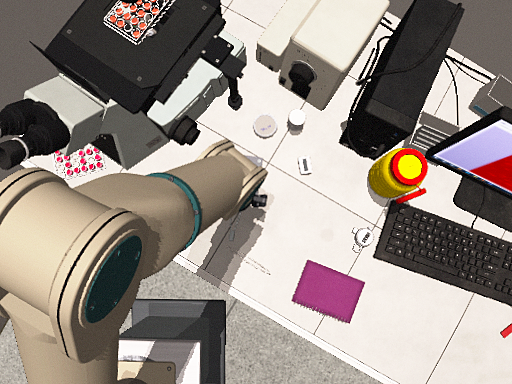

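Everything is steady, with no contact force. One small nudge to −0.32 centres the gap estimate (14.0–14.4 → about 14), then a final check and hand in.

```bash
python3 -m jog '0 0 0 0 0 0 -0.32; 0 0 0 0 0 0 -0.32; 0 0 0 0 0 0 -0.32; 0 0 0 0 0 0 -0.32'
python3 - <<'E'
from bk import *
r=[]
for i in range(5):
    s=snap("scene",23);q=ctrl.read_state();r.append([q["width"],*q["eef_pos"],*q["force"]])
print(np.mean(r,0).round(2),q["clock"]);print(ctrl.finish_job())
E
```

```text
clock: 25.92
eef_pos: [481.8, -244.6, 35.5]
tool_rot: [-3.142, -0.0, -0.146]
force: [0.1, -0.1, -1.9]
width: 29.4
[ 2.9280e+01  4.8181e+02 -2.4457e+02  3.5530e+01 -5.5000e-01 -9.0000e-02
 -1.0900e+00] 26.175
the job is handed in; nothing more can be done
None
```

The gauge block is seated in the pocket and released, and I handed the job in at 26.2 s still holding the tweezers just above the bar. The final tip gap and clearance are worked out, not seen, because both cameras lose the tips behind the wrist at the bar.

**Gauge block:** It touched the pocket floor 10 mm above its height on the table. After release both views put the bar at about (541.4, −253.4), yaw −8.4°, square in the base.

**Tweezers:**
- **First lift:** the grip was too light and the tweezers pitched about 10°. I set them back on the table and regripped them 4.5 mm nearer the balance point. After that they stayed level to about 1–2°.
- **Set-down spot:** I typed one shift with the wrong sign, so they came down about 12 mm from where they had lain. This did no harm.

**Last checks:**
- **Gap:** in a free-air check with the tips in view, the gap was about 14.3 mm at a finger reading of 29.5–29.7. The final reading averaged 29.3, which by the squeeze ratio means about 14.0–14.3 mm. The picture measurement is good to about ±0.7 mm.
- **Position:** the tips should be 3.5–4.5 mm above the middle of the bar and in line with it. The pose was steady, and the force on the tool was about 1 N, so nothing was touching.
- **Other things on the table:** the last views showed the petri dish, screw can, counter and the small look-alike where they were. I did not check the small forceps at the end.

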